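Load the metal empties, cam-lock the tilt-out bin, hang up its key

ROBOT

A 6-joint arm with a two-finger parallel gripper is mounted at the origin on the work surface. World frame = base frame: x ahead of the robot, y to its left, z up, the work surface at z = 0. Lengths are in mm, angles in rad, forces in N, time in s.
With the tool pointing down it reaches from about 350 to 775 mm from the base axis. Payload 7.3 kg.
Tool frame: the origin (TCP) lies on the centre line of the jaws, within the pads' length; the fingertips stand 22 mm ahead of it and the grasp point (between the pads) lies 3 mm ahead of it; z points along the fingers, y is the direction in which the jaws open and shut (so a half turn about z gives the same grasp; the last joint's range is limited). The gripper opens to 92 mm and grips with 3 to 60 N. Pads are 19 mm wide; open, the fingers measure 130 mm over their backs; the gripper's body (75 mm by 190 mm) begins 47 mm behind the grasp point.
Start: joints at [-1.376, 0.342, 1.524, -0, 1.275, -0.146], TCP at [175.499, -494.816, 248.741] pointing down, gripper open.
Joint ranges: [-2.53, 2.53], [-0.77, 2.02], [0.04, 2.7], [-1, 4.14], [0.28, 2.66], [-3.11, 3.11]. Speed limits (rad/s): [2.57, 2.57, 3.14, 3.14, 3.14, 3.14].

INTERFACE

Orientations are given as [roll, pitch, yaw] about the fixed x, y, z axes, in that order (R = Rz(yaw) Ry(pitch) Rx(roll)).
In Python, from plant import bot gives the robot as it stands.
- The arm moves only by the tool play_rows, never from a script. Its argument "moves" is one flat list of numbers, 5 for each row, row after row: the closure in counts, from 0 (fully open) to 255 (shut), then the shift along the tool's x, y, z in mm, then the turn about the tool's z in degrees. A call has 1 to 8 rows; each row is the pose to reach, as a shift and turn from the pose commanded when the call began, along the tool's axes at that moment; what a row does not reach only later rows make up. A row lasts 1/12 s, in which the tool goes at most 41.7 mm and 7.16 degrees, less where a joint would pass 70% of its speed; a pose out of reach is approached as far as the arm can. A call with a gripper value outside its range is refused whole. The fingers move at their own pace and stop on an object; the grip force is fixed at half the most. Time passes only in rows, so rows that repeat a pose let the fingers close. It gives the time, the measured TCP pose, the force and the opening at its end, in the units of the state.
- bot.get_obs(): the state, without advancing time (a new reading comes with each control period).
- bot.capture(name): name is "side" or "top" or "wrist"; returns a dict with "color" (480x640x3 uint8, red, green, blue), "fx", "fy", "cx", "cy" (pixels), "world_to_cam" (4x4, takes a point from world to camera coordinates); the wrist camera has in their place "T_tool_cam" (4x4, takes a point from camera to tool coordinates, whose origin is the TCP and whose axes are the flange's). Camera axes: x right, y down, z forward; pixel columns grow to the right and rows downward; lengths in mm; the calibration is good to about 2 mm. A picture is of the moment at which its call begins: read the wrist's pose just before it. There is no depth.
- bot.close_job(): hands the job in, once; it reports no verdict.
The state is a dict: "time": time; "joint_positions": joint angles; "dq": joint speeds; "tau": joint torques, N m; "tool_pos": TCP position; "tcp_rot": TCP orientation; "contact_force": force on the tool from outside, world axes, zero at the start; "moment": the same for the moment, N m; "grip_width": finger opening in mm.
Only numpy, scipy, OpenCV 4.12 (cv2) and the standard library are available. Lean on these libraries where they do the work, as an engineer would, in place of code of your own. Each camera call takes 0.05 s, during which the arm holds its last target.

TASK

Tip out the grey bin and put every metal empty that is there into it (the crushed drinks cans and the food tins), leaving the glass, the PET bottle, the carton and the rest standing where they are. Then shut the bin, give the key on top a full quarter turn clockwise so that the cam draws the front tight against its rubber seal, and afterwards take the key out and hang it by its eye on the peg of the wooden board.

Things in the scene. Friction and masses are not known exactly. Their poses are not given: they have to be found in the camera images.
- bin_handle (a point): black bar handle (12 mm round, 150 mm long, along y) on the dark-grey front panel of the grey tilt-out bin; point: middle of the bar. 39 mm clear gap between bar and panel, so closed fingers can hook down behind it. Frames bin_handle, bin_lip, bin_keeper tilt with the bucket: x from the front into the bin, y along the front, z up when shut
- bin_lip (a point): middle of the top edge of the bin's front panel (12 mm thick, 336 wide, 186 high). In this tilting frame the bucket's inside is x 6 to 142, y -149 to 149 mm, floor at z -174, its side and back walls up to z -58 mm. Panel's outer face at x -6 mm; the handle bar is 51 mm out and 18 mm down
- bin_hinge (a point): fixed tilt axis of the bin (along y), 50 mm above the shelf. Frame of the housing: x to the back of the bin, y along its front, z up. Shut, the lip is 36 mm in front (-x) and 168 mm above, the handle bar 87 in front and 150 above. Housing 180 deep, 340 wide, 220 mm high; its closed top begins 28 mm in front of the axis: load only in front of that, with the bucket tipped out
- bin (a joint): tilt of the bin's bucket (rad), grows as the lip tips out to the robot; stop at 0.75. Below about 0.25 it swings shut by itself, above about 0.4 it falls out to the stop. Things piled above the bucket's walls catch on the housing's top as it shuts, so spread them over its width. Shut but unlocked, the rubber seal holds it at about 0.03 (5 mm gap); drawn tight by the cam it is below 0.013
- cam (a joint): angle of the quarter-turn cam lock on the bin's top (rad): 0 = open (start), turns clockwise seen from above to a stop at 1.5. Its steel crescent catches the keeper from about 0.3 and has drawn the bin tight from about 1.1 on; stays where left. Turned with the bin open, it blocks the bin from shutting. Takes about 0.25 N m
- cam_hub (a point): centre of the top of the cam's brass hub (46 x 30 mm), on the cam's vertical axis, 254 mm above the shelf; slot 30 x 12 mm, 21 mm deep, in which the key stands at the start. The axis is 80 mm to the -y side of the bin's middle, 40 mm behind the keeper
- bin_keeper (a point): steel keeper post (8 mm thick) on top of the front panel, which the cam's crescent hooks and draws in; point near its top
- key_eye (a point): lock key with red bow; point: centre of its eye. Bow 46 wide (y), 46 high, 14 mm thick (x); eye 26 x 26 mm, a through hole along x; below, a 12 mm shank and a flat blade (26 x 9, 20 mm high) ending 73 mm below the point. z up along the key. At the start it stands loose in the hub's slot, bow on top, eye facing the bin's front; it turns the cam and lifts straight out. About 90 g
- peg_root (a point): foot of the steel key peg (8 mm thick) on the robot-facing side of a brown wooden upright board (110 wide, 16 thick, 205 mm high), 180 mm above the shelf. Frame of the board: x into the board, away from the robot, y along it, z up. The peg sticks out to -x, its tip 60 mm in front and 13 mm higher
- peg_tip (a point): centre of the red tip of the key peg, 11 mm thick
- can_a_mid (a point): stomped red aluminium drinks can, a crumpled puck of 59 mm across and 51 mm high, standing on the shelf. Its point is the centre, half-way up; its z axis points up along the thing as it stands. It may be absent (then no pose is given).
- can_b_mid (a point): stomped blue aluminium drinks can, as the red one. Its point is the centre, half-way up; its z axis points up along the thing as it stands. It may be absent (then no pose is given).
- can_c_mid (a point): flattened green aluminium drinks can lying flat, 96 long (x) x 58 wide (y) x 42 mm high. Its point is the centre, half-way up; its z axis points up along the thing as it stands. It may be absent (then no pose is given).
- tin_a_mid (a point): empty steel food tin with an orange label, 66 mm across, 68 mm high, standing. Its point is the centre, half-way up; its z axis points up along the thing as it stands. It may be absent (then no pose is given).
- tin_b_mid (a point): empty steel food tin with a yellow label, 66 mm across, 68 mm high, standing. Its point is the centre, half-way up; its z axis points up along the thing as it stands. It may be absent (then no pose is given).
- jar_mid (a point): bystander: glass jam jar with golden lid, 66 across, 69 mm high, among the metal empties; the point is half-way up
- wine_mid (a point): bystander: empty green glass wine bottle, 75 across, 302 mm high; the point is 110 mm up
- pet_mid (a point): bystander: clear PET bottle with blue twist cap, 65 across, 215 mm high; the point is 85 mm up
- carton_mid (a point): bystander: white and blue milk carton, 72 x 72 x 225 mm; the point is 85 mm up
- soap_mid (a point): bystander: yellow washing-up bottle, 60 across, 185 mm high; the point is 80 mm up

How it is judged (in metres and radians):
On the way, in this order (a step that is already met when the one before it is completed fails the run):
1. every metal empty that is present lies in the bin's bucket (x of can_a_mid in the frame of bin_lip between -0.002 and 0.146 m and y of can_a_mid in the frame of bin_lip between -0.15 and 0.15 m and z of can_a_mid in the frame of bin_lip between -0.185 and -0.01 m and x of can_b_mid in the frame of bin_lip between -0.002 and 0.146 m and y of can_b_mid in the frame of bin_lip between -0.15 and 0.15 m and z of can_b_mid in the frame of bin_lip between -0.185 and -0.01 m and x of can_c_mid in the frame of bin_lip between -0.002 and 0.146 m and y of can_c_mid in the frame of bin_lip between -0.15 and 0.15 m and z of can_c_mid in the frame of bin_lip between -0.185 and -0.01 m and x of tin_a_mid in the frame of bin_lip between -0.002 and 0.146 m and y of tin_a_mid in the frame of bin_lip between -0.15 and 0.15 m and z of tin_a_mid in the frame of bin_lip between -0.185 and -0.01 m and x of tin_b_mid in the frame of bin_lip between -0.002 and 0.146 m and y of tin_b_mid in the frame of bin_lip between -0.15 and 0.15 m and z of tin_b_mid in the frame of bin_lip between -0.185 and -0.01 m), for 0.2 s.
2. the bin is shut and the cam turned so that the front is drawn tight on the seal (all of step 1 and value of joint bin below 0.013 rad and value of joint cam above 1.2 rad), for 0.2 s.
3. the key hangs by its eye on the peg (x of key_eye in the frame of peg_root between -0.066 and -0.004 m and y of key_eye in the frame of peg_root between -0.013 and 0.013 m and z of key_eye in the frame of peg_root between -0.015 and 0.011 m and angle between key_eye's own z axis and vertical below 0.35 rad), for 0.2 s.
At the end, for the whole second after the job is handed in: every metal empty present is inside the bin's bucket; the cam is turned past 1.2 rad (of 1.5) and the front is drawn in to within about 2 mm (bin below 0.013 rad); the key hangs at rest on the peg, threaded through its eye, upright within 0.35 rad (all of step 2 and all of step 3 and linear speed of key below 0.03 m/s and velocity of joint bin below 0.05 rad/s); the robot touches nothing.
It fails at once if a glass, PET or other bystander is knocked over or pushed more than 5 cm from its place (distance of any of jar_mid, wine_mid, pet_mid, carton_mid, soap_mid from where it was at the start of the episode above 0.05 m or angle between any of jar_mid, wine_mid, pet_mid, carton_mid, soap_mid's own z axis and vertical above 0.5 rad).
Of can_a, can_b, can_c, tin_a, tin_b only 3 to 4 are there at a start; the rules pass over those that are not, and their reading is None.
At some moment in a run one of can_a, can_b, can_c, tin_a, tin_b may be knocked a few centimetres aside while the robot is not near it.
It also fails if it takes over 210 s, if anything falls off the work surface, if the arm or the gripper's body presses on something with over 40 N, if the wrist force passes 120 N, or if a joint passes its speed limit or range.

## Working session

There is one attempt and no reset: what is moved stays moved. The work goes in short steps, Python scripts to look and compute and a tool call to move; the robot and the scene stay as the last step left them, time stands still between calls to the robot, and variables do not carry over. Pictures are saved under pics/ and viewed, and the job is handed in when it is done.

Besides the shell and the picture viewer there is one more tool, called after ">>>" as name(argument=value, ...) on one line, values as JSON. play_rows: Moves the arm, as the interface text tells. Its arguments: {"type":"object","properties":{"moves":{"type":"array","items":{"type":"number"}}},"required":["moves"]}

```bash
ls; mkdir -p pics
python3 - <<'E'
from plant import bot
import cv2
o=bot.get_obs();print({k:o[k] for k in o})
for n in ["side","top","wrist"]:
    c=bot.capture(n);cv2.imwrite(f"pics/{n}0.png",c["color"][:,:,::-1])
    print(n,{k:c[k] for k in c if k!="color"})
E
```

```text
pics
{'time': 0.0, 'joint_positions': array([-1.37598805e+00,  3.42715539e-01,  1.52503684e+00,  1.03772167e-05,
        1.27538251e+00, -1.46023642e-01]), 'dq': array([-0.0001232 , -0.00196056, -0.00023082, -0.00032667, -0.00058979,
       -0.00090579]), 'tau': array([-5.49730557e-04, -4.31249356e+01, -2.44225127e+01,  7.17373495e-02,
        5.60529158e-02, -1.02998079e-04]), 'tool_pos': array([ 175.43057557, -494.42145039,  248.04174422]), 'tcp_rot': array([-3.14006828e+00, -2.34220186e-04,  3.40828708e-01]), 'contact_force': array([ 0.60595645,  0.08833942, -0.21228161]), 'moment': array([-0.00685315,  0.00933996,  0.01678526]), 'grip_width': 91.72308267347495}
side {'fx': 436.99051631907577, 'fy': 436.99051631907577, 'cx': 315.79272711448834, 'cy': 236.96611084807964, 'world_to_cam': array([[ 9.86845400e-01, -1.60695842e-01,  1.76918797e-02,
        -5.31668381e+02],
       [-1.02277880e-01, -7.05324608e-01, -7.01467342e-01,
         1.65181994e+02],
       [ 1.25201403e-01,  6.90430332e-01, -7.12481975e-01,
         1.28086446e+03],
       [ 0.00000000e+00,  0.00000000e+00,  0.
[... 270 characters left out ...]
-01, -2.94652345e-02, -1.21956362e-01,
         5.63130643e+02],
       [ 1.22033312e-01, -8.20831442e-04, -9.92525666e-01,
         1.44238889e+03],
       [ 0.00000000e+00,  0.00000000e+00,  0.00000000e+00,
         1.00000000e+00]])}
wrist {'fx': 343.3142156187487, 'fy': 343.3142156187487, 'cx': 321.43034747896564, 'cy': 240.5952374844419, 'T_tool_cam': array([[-7.19787772e-04, -9.57599874e-01, -2.88100614e-01,
         7.69238590e+01],
       [ 9.99999740e-01, -6.78805515e-04, -2.42149813e-04,
         1.33684338e+00],
       [ 3.63183442e-05, -2.88100713e-01,  9.57600114e-01,
        -1.35201278e+02],
       [ 0.00000000e+00,  0.00000000e+00,  0.00000000e+00,
         1.00000000e+00]])}
```

View pics/side0.png

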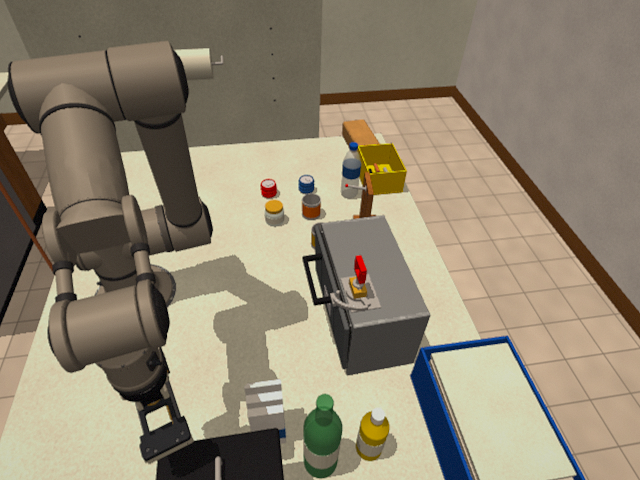

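View pics/top0.png

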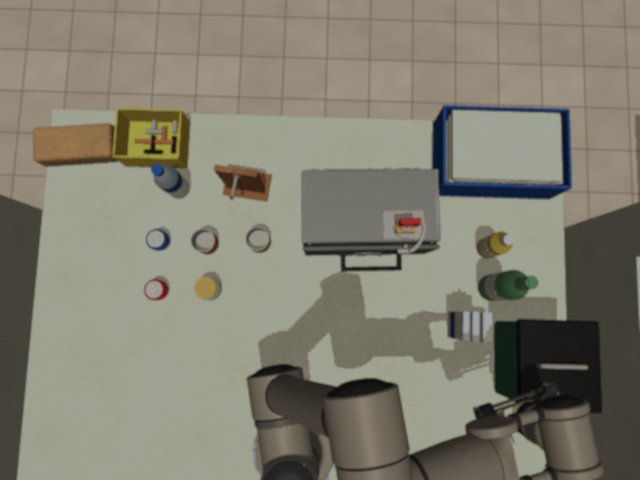

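View pics/wrist0.png

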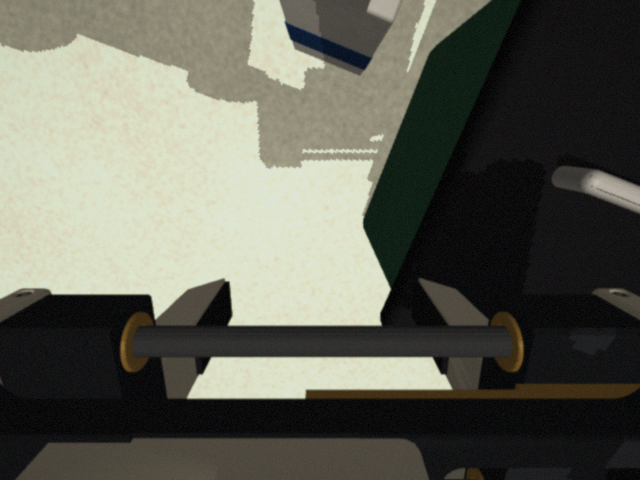

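```bash
cat > h.py <<'E'
import numpy as np, cv2
from plant import bot
def ray(c,u,v):
    R=c["world_to_cam"][:3,:3];t=c["world_to_cam"][:3,3]
    d=R.T@np.array([(u-c["cx"])/c["fx"],(v-c["cy"])/c["fy"],1.]);return -R.T@t,d
def onz(c,u,v,z):
    o,d=ray(c,u,v);return o+d*(z-o[2])/d[2]
def tri(c1,p1,c2,p2):
    o1,d1=ray(c1,*p1);o2,d2=ray(c2,*p2)
    s=np.linalg.lstsq(np.c_[d1,-d2],o2-o1,rcond=None)[0]
    a=o1+d1*s[0];b=o2+d2*s[1];return (a+b)/2,np.linalg.norm(a-b)
def proj(c,p):
    q=c["world_to_cam"][:3,:3]@np.array(p,float)+c["world_to_cam"][:3,3]
    return np.array([c["fx"]*q[0]/q[2]+c["cx"],c["fy"]*q[1]/q[2]+c["cy"]])
def wristc():
    o=bot.get_obs();c=bot.capture("wrist")
    from scipy.spatial.transform import Rotation as Ro
    T=np.eye(4);T[:3,:3]=Ro.from_euler("xyz",o["tcp_rot"]).as_matrix();T[:3,3]=o["tool_pos"]
    c["world_to_cam"]=np.linalg.inv(T@c["T_tool_cam"]);return c
def crop(c,x0,y0,x1,y1,s,name):
    cv2.imwrite("pics/"+name,cv2.resize(c["color"][y0:y1,x0:x1,::-1],None,fx=s,fy=s,interpolation=cv2.INTER_CUBIC))
def st():
    o=bot.get_obs();print(round(o["time"],2),o["tool_pos"].round(1),o["tcp_rot"].round(4),"f",o["contact_force"].round(1),"w",round(o["grip_width"],1),"q",o["joint_positions"].round(2))
E
python3 - <<'E'
from h import *
c=bot.capture("top");crop(c,130,150,450,310,2.5,"t1.png")
s=bot.capture("side");crop(s,230,130,440,310,3.5,"s1.png")
for n,u,v,z in [("cb",157,239,51),("ta",205,240,68),("tb",258,238,68),("ca",156,289,51),("jar",207,287,69)]:
    print(n,onz(c,u,v,z).round(0))
E
```

```text
cb [564. 397.  51.]
ta [563. 261.  68.]
tb [573. 117.  68.]
ca [427. 391.  51.]
jar [436. 249.  69.]
```

View pics/t1.png

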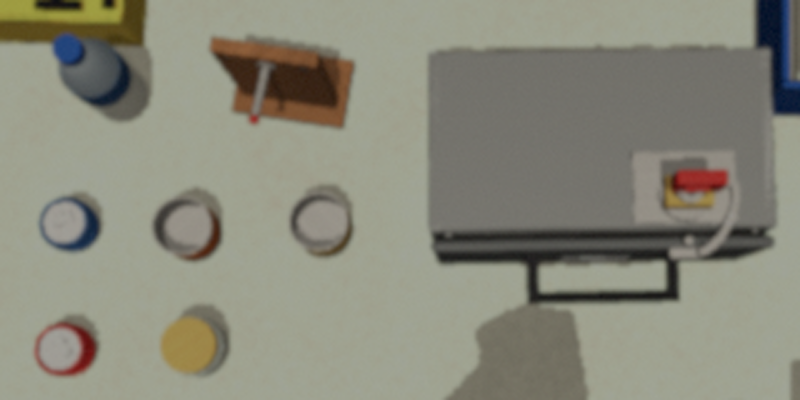

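View pics/s1.png

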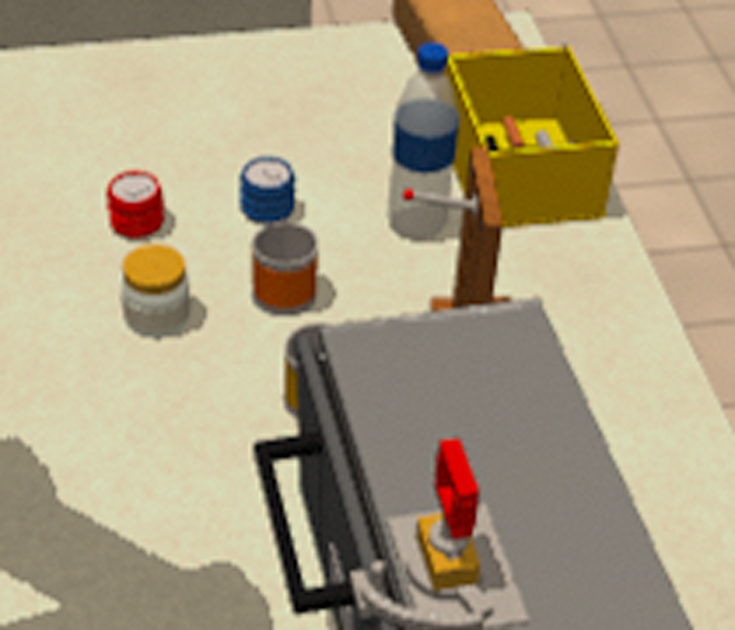

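Run:
```python
from h import *
c=bot.capture("top");s=bot.capture("side")
T=lambda x,y:(x/2.5+130-.3,y/2.5+150-.3)
S=lambda x,y:(x/3.5+230-.4,y/3.5+130-.4)
for n,a,b in [("bar mid",(602,296),(282,527)),("barL",(530,298),(262,450)),("barR",(675,294),(303,605)),("bow",(699,180),(457,487)),("tip",(254,120),(409,195)),("root",(266,65),(475,205)),("housBL",(430,52),(540,300))]:
    p,e=tri(c,T(*a),s,S(*b));print(n,p.round(1),round(e,1))
for n,a,z in [("cb",(67,223),51),("ca",(64,347),51),("ta",(187,228),68),("tb",(321,221),68),("jar",(188,345),69),("BL",(430,52),220),("BR",(768,48),220),("FL",(430,230),220),("FR",(775,228),220),("hub",(690,190),254),("bar200",(602,296),200)]:
    print(n,onz(c,*T(*a),z).round(1))
```

```text
bar mid [ 490.9 -179.6  191.9] 2.2
barL [ 486.7 -108.3  195.2] 2.5
barR [ 494.4 -251.3  195.9] 1.7
bow [ 589.8 -255.8  307.1] 1.1
tip [658.  173.4 191.7] 2.6
root [717.6 166.3 179.5] 1.8
housBL [725.8  -2.2 217.5] 1.1
cb [564.3 398.7  51. ]
ca [428.1 392.8  51. ]
ta [560.5 262.5  68. ]
tb [572.6 117.1  68. ]
jar [433.6 254.   69. ]
BL [724.6  -2.2 220. ]
BR [ 738.8 -337.2  220. ]
FL [547.   -8.3 220. ]
FR [ 558.9 -344.5  220. ]
hub [ 588.4 -255.9  254. ]
bar200 [ 489.1 -178.8  200. ]
```

```bash
cat >> h.py <<'E'
def go(x,y,z,yaw=None):
    o=bot.get_obs();p=o["tool_pos"];w=o["tcp_rot"][2];d=np.array([x,y,z])-p
    if yaw is None: yaw=w
    print("shift",round(d[0]*np.cos(w)+d[1]*np.sin(w),1),round(d[0]*np.sin(w)-d[1]*np.cos(w),1),round(-d[2],1),"turn",round(np.degrees(w-yaw),1),"rows>=",round(max(np.linalg.norm(d)/41.7,abs(np.degrees(w-yaw))/7.16),1))
E
python3 -c "
from h import *
go(514,-140,350,.045)"
```

```text
shift 437.6 -221.2 -101.4 turn 16.9 rows>= 12.0
```

>>> play_rows(moves=[255, 0, 0, -40, 0, 255, 0, 0, -80, 0, 255, 0, 0, -110, 0, 255, 0, 0, -110, 7, 255, 0, 0, -110, 14, 255, 0, 0, -110, 17, 255, 0, 0, -110, 17])

```text
time: 0.93
tool_pos: [175.5, -494.8, 358.9]
tcp_rot: [3.141, -0.0, 0.042]
contact_force: [-0.7, 0.1, 0.5]
grip_width: 49.9
```

```bash
python3 -c "
from h import *
st();go(514,-140,350,.045)"
```

```text
0.93 [ 175.5 -494.8  358.9] [ 3.1413 -0.      0.0422] f [-0.7  0.1  0.5] w 49.9 q [-1.38  0.28  1.31 -0.    1.55  0.15]
shift 353.2 -340.1 8.9 turn -0.2 rows>= 11.8
```

>>> play_rows(moves=[255, 250, -240, 0, 0, 255, 250, -240, 0, 0, 255, 250, -240, 0, 0, 255, 250, -240, 0, 0, 255, 250, -240, 0, 0, 255, 250, -240, 0, 0, 255, 250, -240, 0, 0, 255, 250, -240, 0, 0])

```text
time: 1.6
tool_pos: [406.5, -251.8, 358.8]
tcp_rot: [3.141, -0.0, 0.046]
contact_force: [1.1, -1.1, 1.2]
grip_width: 1.0
```

>>> play_rows(moves=[255, 80, -90, 60, 0, 255, 80, -90, 60, 0, 255, 80, -90, 60, 0, 255, 80, -90, 60, 0, 255, 80, -90, 60, 0, 255, 80, -90, 60, 0, 255, 80, -90, 60, 0])

```text
time: 2.18
tool_pos: [481.2, -161.4, 299.5]
tcp_rot: [3.14, -0.001, 0.044]
contact_force: [-0.8, -0.1, 0.3]
grip_width: 0.4
```

```bash
python3 -c "
from h import *
st();go(514,-140,230,.045)
c=wristc();crop(c,0,0,640,480,1.2,'w1.png')
for p in [(488,-140,197),(492,-250,197),(533,-140,215),(588,-256,254),(514,-140,208)]: print(p,proj(c,p).round()*1.2)
s=bot.capture('side');crop(s,230,170,440,350,3.5,'s2.png')
"
```

```text
2.18 [ 481.2 -161.4  299.5] [ 3.1404e+00 -8.0000e-04  4.3800e-02] f [-0.8 -0.1  0.3] w 0.4 q [-0.47  0.27  1.48 -0.    1.39  1.05]
shift 33.7 -19.9 69.5 turn -0.1 rows>= 1.9
(488, -140, 197) [348.  285.6]
(492, -250, 197) [530.4 286.8]
(533, -140, 215) [346.8 213.6]
(588, -256, 254) [627.6  99.6]
(514, -140, 208) [346.8 247.2]
```

View pics/w1.png

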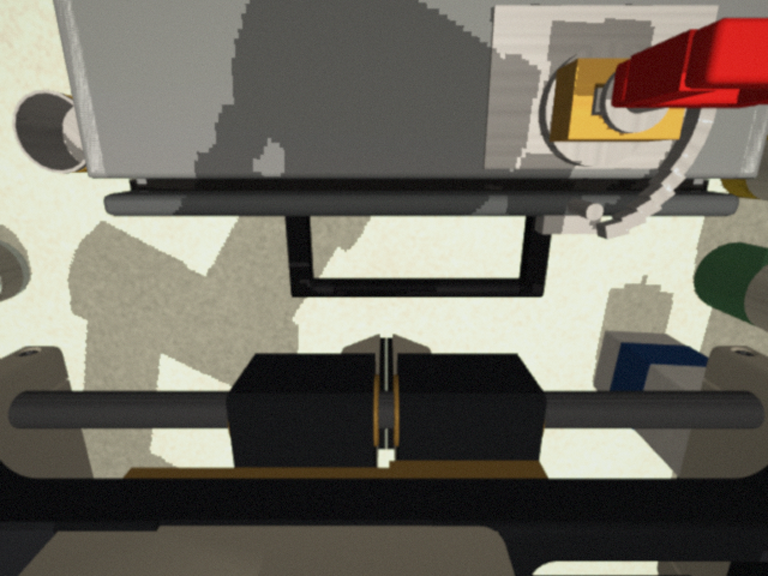

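View pics/s2.png

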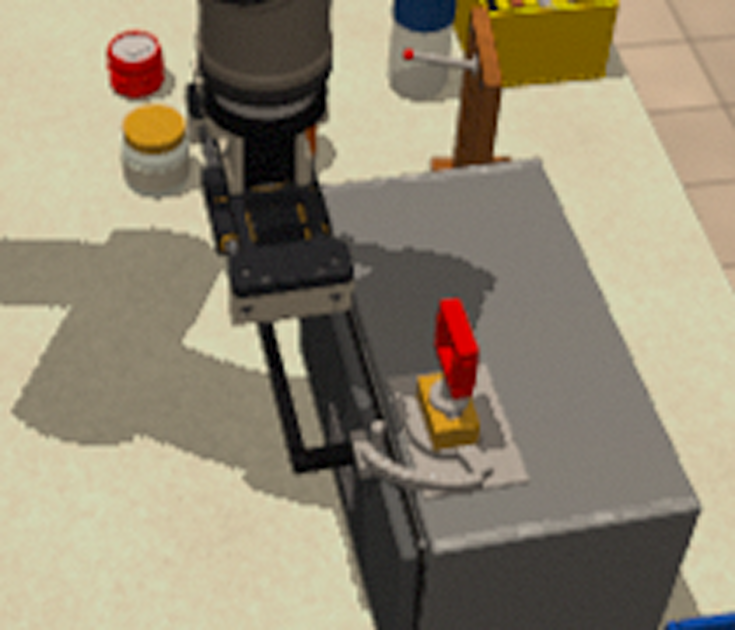

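>>> play_rows(moves=[255, 33, -10, 0, 0, 255, 33, -10, 0, 0, 255, 33, -10, 30, 0, 255, 33, -10, 60, 0, 255, 33, -10, 80, 0, 255, 33, -10, 100, 0, 255, 33, -10, 100, 0])

```text
time: 2.87
tool_pos: [511.7, -149.0, 195.5]
tcp_rot: [-3.139, 0.006, 0.043]
contact_force: [0.2, -0.6, -0.3]
grip_width: 0.1
```

```bash
python3 -c "
from h import *
st()
c=wristc();crop(c,0,0,640,480,1.2,'w2.png')
"
```

```text
2.87 [ 511.7 -149.   195.5] [-3.1389  0.0058  0.0428] f [ 0.2 -0.6 -0.3] w 0.1 q [-0.43  0.41  1.58 -0.    1.16  1.1 ]
```

View pics/w2.png

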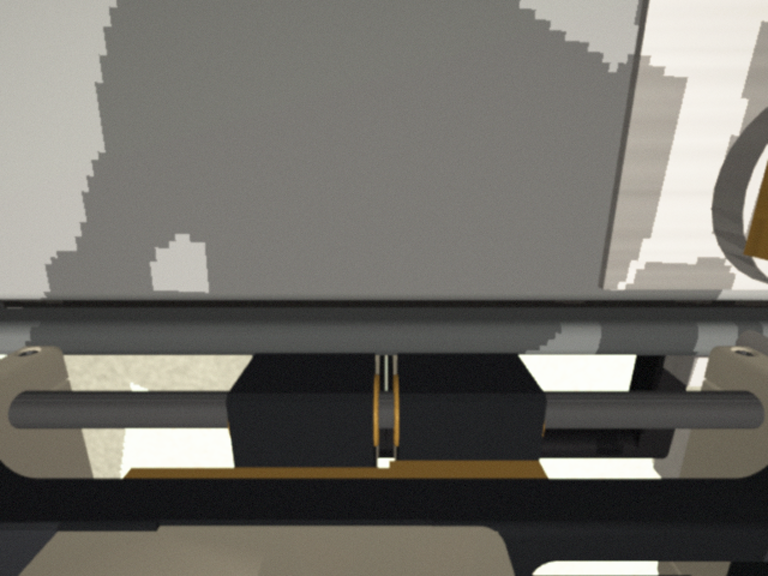

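>>> play_rows(moves=[255, -10, 0, 0, 0, 255, -20, 0, 5, 0, 255, -30, 0, 12, 0, 255, -38, 0, 18, 0, 255, -45, 0, 22, 0, 255, -45, 0, 22, 0])

```text
time: 3.42
tool_pos: [469.0, -151.5, 178.0]
tcp_rot: [3.14, -0.002, 0.043]
contact_force: [-0.3, 0.6, 1.2]
grip_width: 0.4
```

```bash
python3 -c "
from h import *
st()
s=bot.capture('side');crop(s,230,170,440,350,3.5,'s3.png')
"
```

```text
3.42 [ 469.  -151.5  178. ] [ 3.1405e+00 -2.0000e-03  4.3200e-02] f [-0.3  0.6  1.2] w 0.4 q [-0.47  0.35  1.72  0.    1.07  1.06]
```

View pics/s3.png

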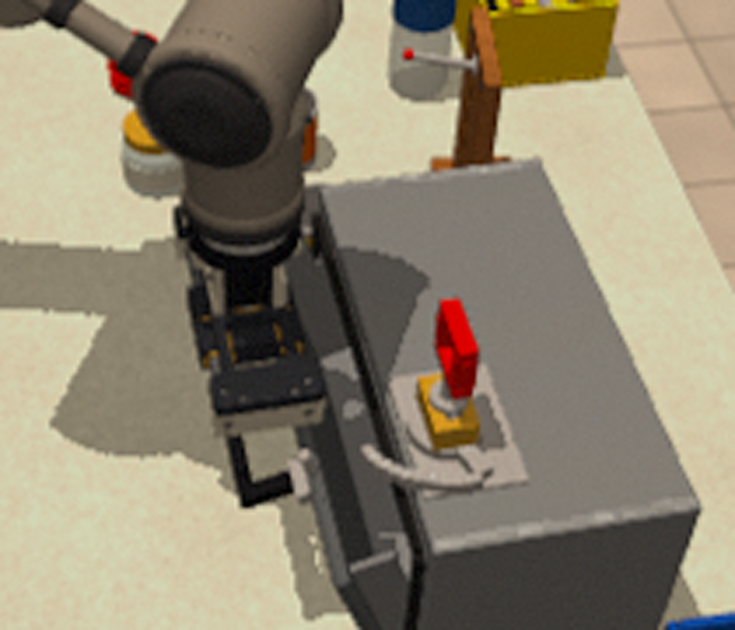

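Opening nicely (bucket tilted ~0.3, bar on the fingers). Continue.

>>> play_rows(moves=[255, -10, 0, 8, 0, 255, -20, 0, 16, 0, 255, -26, 0, 22, 0, 255, -32, 0, 28, 0, 255, -36, 0, 32, 0, 255, -36, 0, 32, 0, 255, -36, 0, 32, 0])

```text
time: 4.05
tool_pos: [444.5, -153.4, 147.2]
tcp_rot: [3.137, -0.026, 0.041]
contact_force: [43.7, 9.8, -25.9]
grip_width: 0.5
```

```bash
python3 -c "
from h import *
st()
s=bot.capture('side');crop(s,230,170,440,350,3.5,'s4.png')
"
```

```text
4.05 [ 444.5 -153.4  147.2] [ 3.1371 -0.0262  0.0407] f [ 43.7   9.8 -25.9] w 0.5 q [-0.5   0.35  1.84  0.01  0.94  1.02]
```

View pics/s4.png

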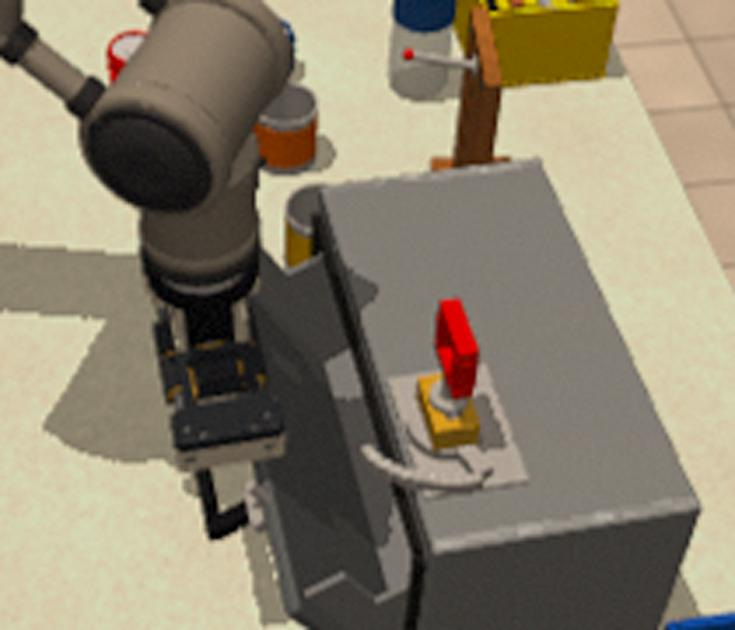

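>>> play_rows(moves=[255, 8, 0, 0, 0, 255, 10, 0, -5, 0, 255, 10, 0, -10, 0, 255, 10, 0, -15, 0])

```text
time: 4.43
tool_pos: [443.1, -152.2, 160.9]
tcp_rot: [3.141, -0.0, 0.044]
contact_force: [-0.2, -0.5, -0.6]
grip_width: 0.5
```

```bash
python3 -c "
from h import *
st()
s=bot.capture('side');crop(s,230,170,440,350,3.5,'s4.png')
c=wristc();crop(c,0,0,640,480,1.2,'w3.png')
"
```

```text
4.43 [ 443.1 -152.2  160.9] [ 3.1409e+00 -3.0000e-04  4.4100e-02] f [-0.2 -0.5 -0.6] w 0.5 q [-0.49  0.34  1.8  -0.    1.    1.03]
```

View pics/s4.png

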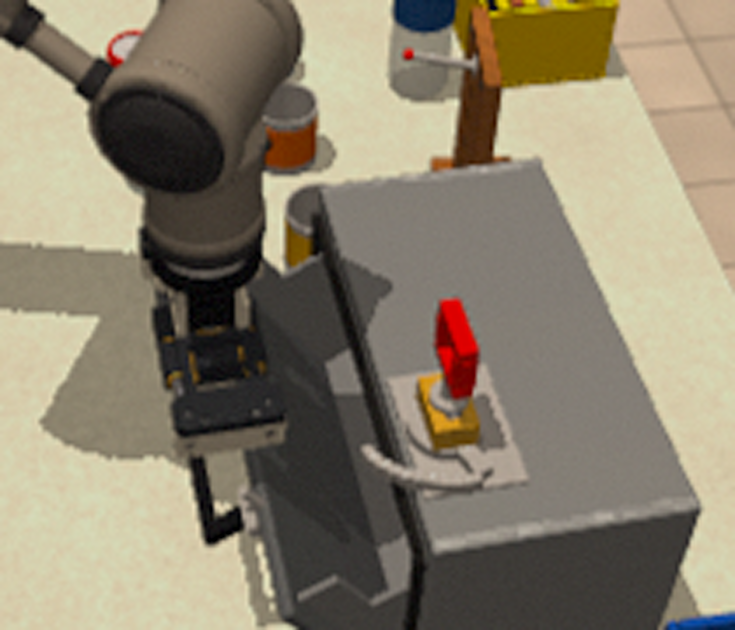

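View pics/w3.png

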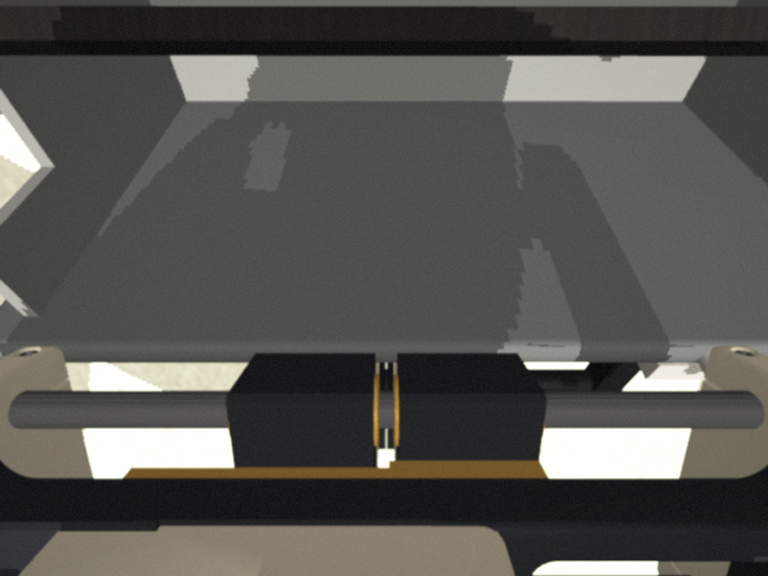

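>>> play_rows(moves=[255, 0, 0, -20, 0, 255, 0, 0, -60, 0, 0, 0, 0, -100, 0, 0, 0, 0, -130, 0, 0, 0, -250, -130, 0, 0, 0, -250, -130, 0, 0, 0, -250, -130, 0, 0, 0, -250, -130, 0])

```text
time: 5.2
tool_pos: [435.0, 15.8, 290.3]
tcp_rot: [3.141, -0.001, 0.042]
contact_force: [0.7, -0.1, -0.7]
grip_width: 36.1
```

>>> play_rows(moves=[0, 40, -120, 0, 0, 0, 40, -120, 0, 0, 0, 40, -120, 0, 0, 0, 40, -120, 0, 0])

```text
time: 5.53
tool_pos: [470.9, 141.9, 289.9]
tcp_rot: [-3.139, -0.001, 0.049]
contact_force: [-2.3, -0.5, 0.1]
grip_width: 62.2
```

```bash
python3 -c "
from h import *
st()
c=wristc();crop(c,0,0,640,480,1.2,'w4.png')
s=bot.capture('top');crop(s,130,150,450,310,2.5,'t4.png')
"
```

```text
5.53 [470.9 141.9 289.9] [-3.1391e+00 -1.5000e-03  4.9200e-02] f [-2.3 -0.5  0.1] w 62.2 q [0.14 0.25 1.54 0.   1.35 1.66]
```

View pics/w4.png

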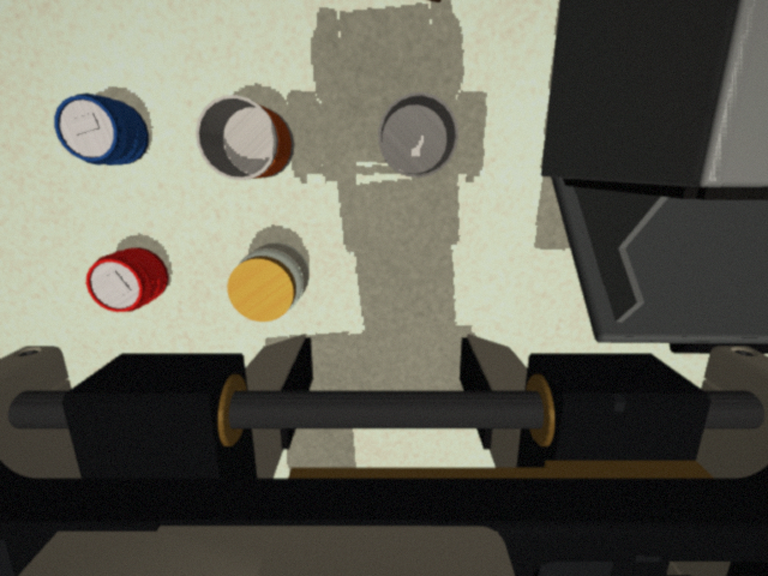

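View pics/t4.png

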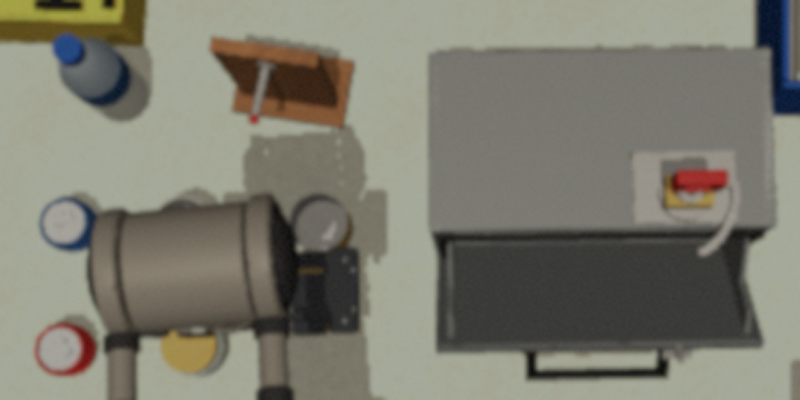

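```bash
python3 -c "
from h import *
import plant
c=wristc();t=bot.capture('top')
W=lambda x,y:(x/1.2-.1,y/1.2-.1)
T=lambda x,y:(x/2.5+130-.3,y/2.5+150-.3)
print('tb',onz(c,*W(417,133),68),onz(t,*T(321,221),68))
print('ta',onz(c,*W(238,137),68)); print('cb',onz(c,*W(86,129),51)); print('ca',onz(c,*W(115,282),51))
for n,p,z in [('lipL',(437,348),148),('lipR',(762,344),148),('housL',(432,232),220),('housR',(773,226),220),('cres',(703,252),235),('barL',(528,374),100),('barR',(667,374),100)]: print(n,onz(t,*T(*p),z).round(1))
p=onz(c,*W(417,133),68);go(p[0],p[1],150,.045)
"
```

```text
tb [573.29171307 115.28191926  68.        ] [572.56607733 117.06385658  68.        ]
ta [563.46376303 260.60499622  68.        ]
cb [564.62682254 394.75774739  51.        ]
ca [429.884199   389.46422343  51.        ]
lipL [435.3 -16.6 148. ]
lipR [ 449.1 -347.5  148. ]
housL [545.1 -10.3 220. ]
housR [ 560.9 -342.6  220. ]
cres [ 531.6 -272.   235. ]
barL [ 412.6 -111.6  100. ]
barR [ 416.9 -257.8  100. ]
shift 102.3 24.7 139.7 turn -0.1 rows>= 4.2
```

>>> play_rows(moves=[0, 102, 25, 80, 0, 0, 102, 25, 130, 0, 0, 102, 25, 140, 0, 0, 102, 25, 180, 0, 0, 102, 25, 215, 0, 0, 102, 25, 239, 0, 0, 102, 25, 239, 0])

```text
time: 6.32
tool_pos: [571.4, 113.0, 46.2]
tcp_rot: [3.141, 0.006, 0.041]
contact_force: [-1.0, -0.5, -0.8]
grip_width: 91.8
```

>>> play_rows(moves=[255, 0, 0, 0, 0, 255, 0, 0, 0, 0, 255, 0, 0, 0, 0, 255, 0, 0, 0, 0, 255, 0, 0, 0, 0, 255, 0, 0, 0, 0])

```text
time: 6.82
tool_pos: [574.7, 115.7, 53.1]
tcp_rot: [3.141, -0.004, 0.044]
contact_force: [-0.5, -1.0, 7.4]
grip_width: 65.6
```

```bash
python3 -c "
from h import *
st();go(508,-68,290,.043)"
```

```text
6.82 [574.7 115.7  53.1] [ 3.1411 -0.0043  0.0444] f [-0.5 -1.   7.4] w 65.6 q [ 0.07  0.66  1.58 -0.    0.89  1.6 ]
shift -74.8 180.6 -236.9 turn 0.1 rows>= 7.4
```

>>> play_rows(moves=[255, 0, 0, -40, 0, 255, 0, 0, -80, 0, 255, 0, 0, -120, 0, 255, -20, 0, -160, 0, 255, -40, 0, -200, 0, 255, -74, 40, -235, 0, 255, -74, 80, -235, 0, 255, -74, 120, -235, 0])

```text
time: 7.48
tool_pos: [504.3, 8.1, 288.7]
tcp_rot: [3.14, -0.007, 0.048]
contact_force: [1.5, -0.6, -0.9]
grip_width: 65.7
```

```bash
python3 -c "
from h import *
st();go(508,-68,290,.043);go(508,-68,184,.043)"
```

```text
7.48 [504.3   8.1 288.7] [ 3.1405 -0.0067  0.048 ] f [ 1.5 -0.6 -0.9] w 65.7 q [-0.14  0.27  1.51  0.    1.35  1.39]
shift 0.0 76.1 -1.3 turn 0.3 rows>= 1.8
shift 0.0 76.1 104.7 turn 0.3 rows>= 3.1
```

>>> play_rows(moves=[255, 3, 40, 0, 0, 255, 3, 74, 0, 0, 255, 3, 74, 0, 0, 255, 3, 74, 35, 0, 255, 3, 74, 70, 0, 255, 3, 74, 95, 0, 255, 3, 74, 105, 0, 255, 3, 74, 105, 0])

```text
time: 8.15
tool_pos: [510.3, -65.3, 177.9]
tcp_rot: [-3.14, 0.004, 0.044]
contact_force: [1.0, -0.1, -1.3]
grip_width: 65.3
```

```bash
python3 -c "
from h import *
st()
c=wristc();crop(c,0,0,640,480,1.2,'w5.png')
c=bot.capture('side');crop(c,230,130,440,350,2.5,'s5.png')"
```

```text
8.15 [510.3 -65.3 177.9] [-3.1402  0.0039  0.0443] f [ 1.  -0.1 -1.3] w 65.3 q [-0.28  0.39  1.66  0.    1.1   1.25]
```

View pics/w5.png

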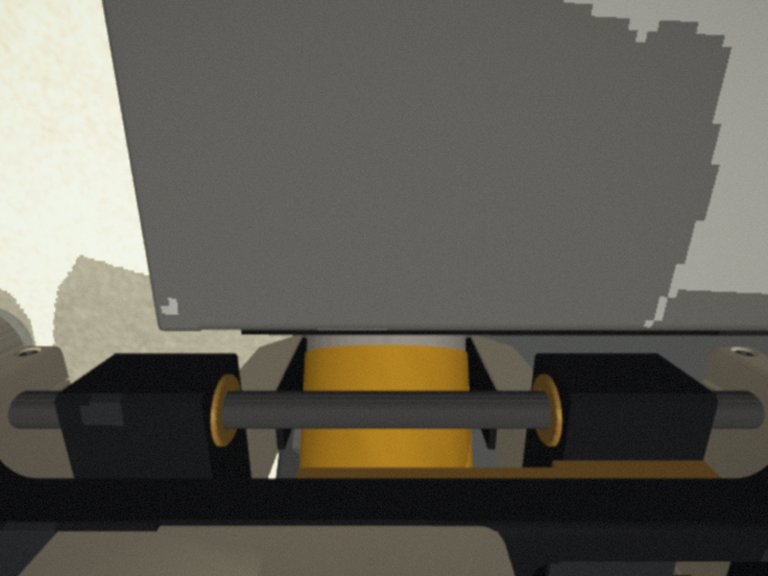

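View pics/s5.png

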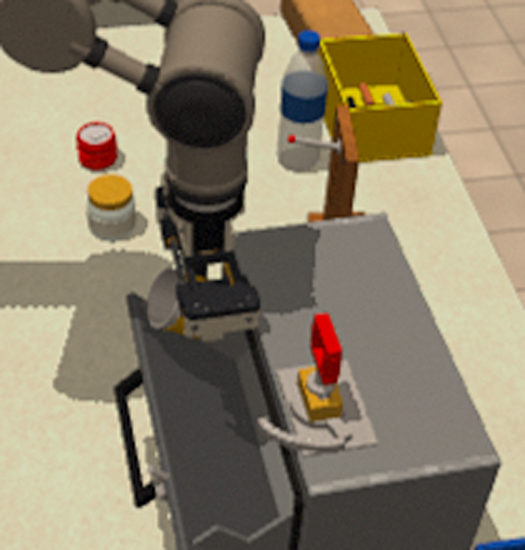

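>>> play_rows(moves=[130, 0, 0, 0, 0, 60, 0, 0, 0, 0, 60, 0, 0, 0, 0, 60, 0, 0, 0, 0, 60, 0, 0, -30, 0, 60, 0, 0, -60, 0, 60, 0, 0, -100, 0, 60, 0, 0, -130, 0])

```text
time: 8.92
tool_pos: [511.7, -66.1, 312.6]
tcp_rot: [3.141, -0.002, 0.044]
contact_force: [1.5, -0.6, 0.2]
grip_width: 70.4
```

```bash
python3 -c "
from h import *
st();go(540,250,310)
c=wristc();crop(c,0,0,640,480,1.2,'w6.png')
c=bot.capture('side');crop(c,230,130,440,350,2.5,'s6.png')"
```

```text
8.92 [511.7 -66.1 312.6] [ 3.1408e+00 -2.4000e-03  4.4100e-02] f [ 1.5 -0.6  0.2] w 70.4 q [-0.28  0.28  1.43 -0.    1.42  1.25]
shift 42.2 -314.5 2.6 turn 0.0 rows>= 7.6
```

View pics/w6.png

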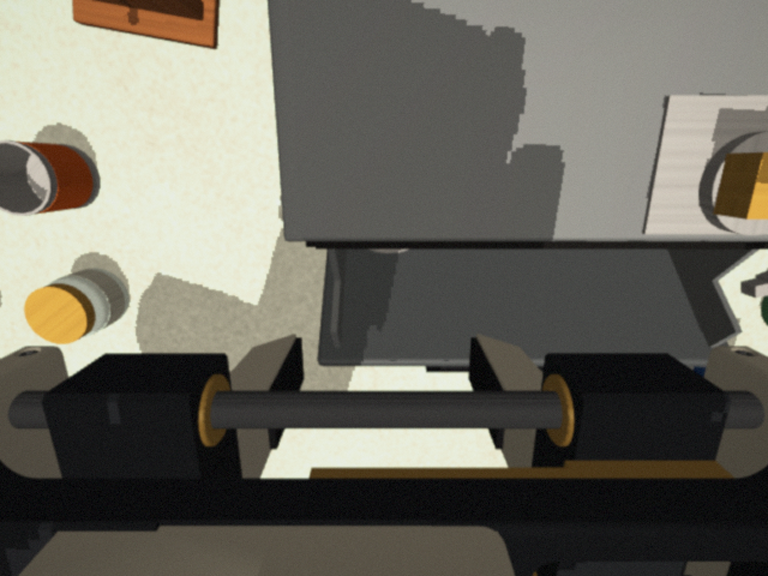

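View pics/s6.png

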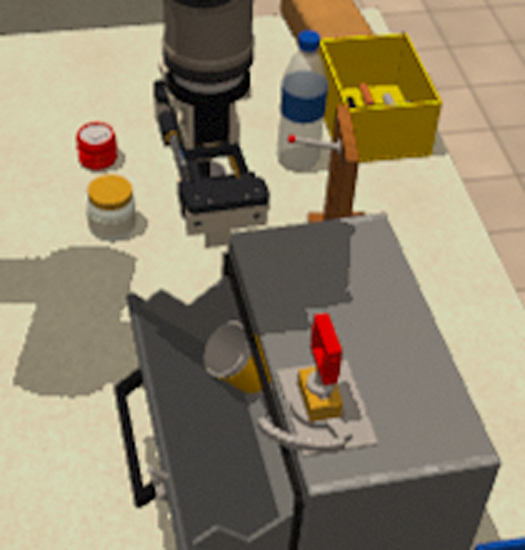

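>>> play_rows(moves=[0, -30, -320, 0, 0, 0, -30, -320, 0, 0, 0, -30, -320, 0, 0, 0, -30, -320, 0, 0, 0, -30, -320, 0, 0, 0, -30, -320, 0, 0, 0, -30, -320, 0, 0, 0, -30, -320, 0, 0])

```text
time: 9.68
tool_pos: [466.1, 255.4, 308.9]
tcp_rot: [-3.141, 0.001, 0.046]
contact_force: [0.6, -0.8, -0.5]
grip_width: 92.1
```

>>> play_rows(moves=[0, 0, -15, 0, 0, 0, 0, -15, 0, 0])

```text
time: 9.85
tool_pos: [465.7, 270.3, 308.6]
tcp_rot: [-3.141, 0.001, 0.048]
contact_force: [0.0, -0.6, -0.5]
grip_width: 91.7
```

```bash
cat >> h.py <<'E'
def rim(c,lo,hi,name=None):
    pass
E
python3 -c "
from h import *
st()
c=wristc();crop(c,0,0,640,480,1.2,'w7.png')
W=lambda x,y:(x/1.2-.1,y/1.2-.1)
for p,z in [((562,261),68),((564,396),51),((430,391),51)]: print((proj(c,(*p,z))*1.2).round())
"
```

```text
9.85 [465.7 270.3 308.6] [-3.1411e+00  1.1000e-03  4.8300e-02] f [ 0.  -0.6 -0.5] w 91.7 q [0.38 0.33 1.38 0.   1.44 1.91]
[400. 142.]
[249. 133.]
[261. 278.]
```

View pics/w7.png

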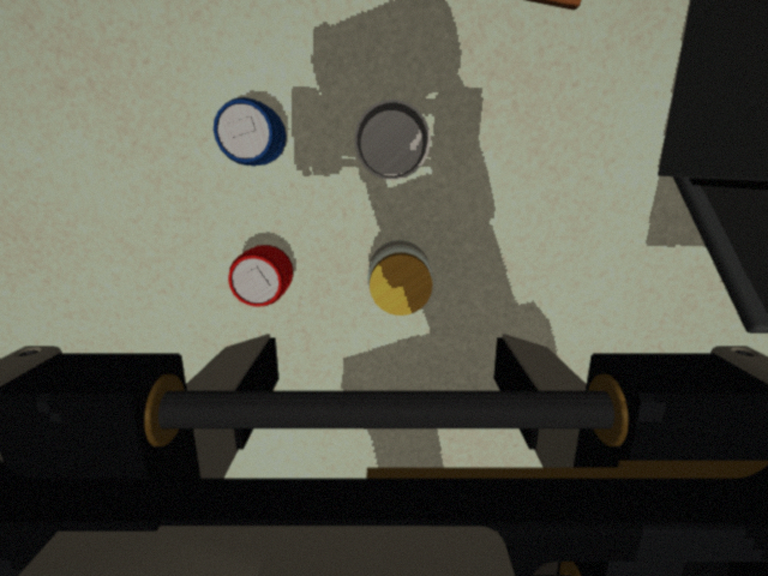

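```bash
python3 -c "
from h import *
c=wristc()
W=lambda x,y:(x/1.2-.1,y/1.2-.1)
p=onz(c,*W(393,139),68);print(p);go(p[0],p[1],53,.045)
print(onz(c,*W(245,131),51),onz(c,*W(258,278),51))
"
```

```text
[564.76785146 265.2519108   68.        ]
shift 98.2 6.5 255.8 turn 0.0 rows>= 6.6
[566.31180981 397.30249998  51.        ] [430.46079922 391.59631283  51.        ]
```

>>> play_rows(moves=[0, 98, 6, 40, 0, 0, 98, 6, 80, 0, 0, 98, 6, 120, 0, 0, 98, 6, 160, 0, 0, 98, 6, 200, 0, 0, 98, 6, 235, 0, 0, 98, 6, 255, 0, 0, 98, 6, 255, 0])

```text
time: 10.62
tool_pos: [560.8, 262.0, 46.6]
tcp_rot: [3.137, 0.014, 0.042]
contact_force: [-1.7, 0.2, -0.3]
grip_width: 92.0
```

>>> play_rows(moves=[255, 0, 0, 0, 0, 255, 0, 0, 0, 0, 255, 0, 0, 0, 0, 255, 0, 0, 0, 0, 255, 0, 0, 0, 0, 255, 0, 0, 0, 0])

```text
time: 11.12
tool_pos: [566.4, 266.1, 57.4]
tcp_rot: [-3.14, -0.005, 0.044]
contact_force: [-0.2, -0.9, 7.9]
grip_width: 65.3
```

>>> play_rows(moves=[255, 0, 0, -40, 0, 255, 0, 0, -80, 0, 255, 0, 0, -120, 0, 255, 0, 0, -160, 0, 255, -20, 0, -200, 0, 255, -40, 0, -250, 0, 255, -60, 0, -250, 0, 255, -60, 0, -250, 0])

```text
time: 11.78
tool_pos: [503.0, 263.8, 311.2]
tcp_rot: [-3.138, -0.009, 0.046]
contact_force: [0.8, 1.2, 0.7]
grip_width: 65.6
```

```bash
python3 -c "
from h import *
st()
def b(y,xp=-70,c=.999,s=.043): return 581+xp*c-y*s,-175+xp*s+y*c
for y in (110,40,-30,-95): print(y,np.round(b(y)))
go(*b(30),300,.043)
t=bot.capture('top');crop(t,130,150,450,310,2.5,'t7.png')"
```

```text
11.78 [503.  263.8 311.2] [-3.1384 -0.0087  0.0457] f [0.8 1.2 0.7] w 65.6 q [0.35 0.38 1.3  0.   1.46 1.87]
110 [506. -68.]
40 [ 509. -138.]
-30 [ 512. -208.]
-95 [ 515. -273.]
shift -12.1 411.7 11.2 turn 0.2 rows>= 9.9
```

View pics/t7.png

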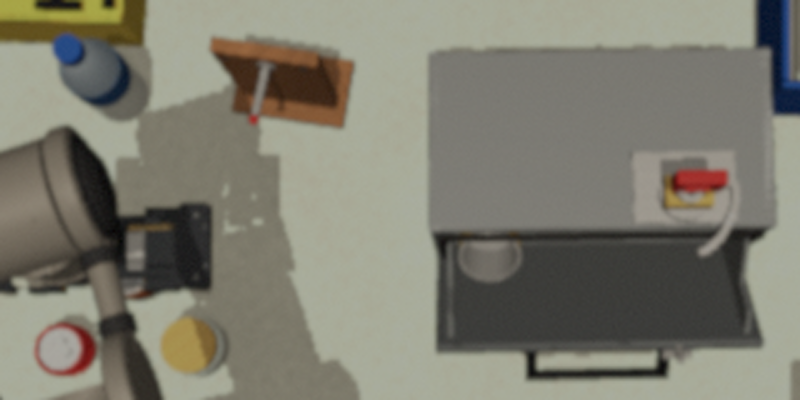

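>>> play_rows(moves=[255, 0, 230, 0, 0, 255, 0, 230, 0, 0, 255, 0, 230, 0, 0, 255, 0, 230, 0, 0, 255, 0, 230, 0, 0, 255, 0, 230, 0, 0, 255, 0, 230, 0, 0, 255, 0, 230, 0, 0])

```text
time: 12.5
tool_pos: [515.3, 31.9, 303.6]
tcp_rot: [-3.141, 0.001, 0.041]
contact_force: [-0.8, 0.6, -1.0]
grip_width: 65.8
```

```bash
python3 -c "
from h import *
st();go(508,-148,192,.043)"
```

```text
12.5 [515.3  31.9 303.6] [-3.1413e+00  1.4000e-03  4.1200e-02] f [-0.8  0.6 -1. ] w 65.8 q [-0.09  0.29  1.45  0.    1.41  1.44]
shift -14.7 179.5 111.6 turn -0.1 rows>= 5.1
```

>>> play_rows(moves=[255, -14, 180, 0, 0, 255, -14, 180, 0, 0, 255, -14, 180, 0, 0, 255, -14, 180, 0, 0, 255, -14, 180, 0, 0, 255, -14, 180, 0, 0])

```text
time: 13.0
tool_pos: [509.2, -149.3, 303.6]
tcp_rot: [3.141, 0.001, 0.041]
contact_force: [0.2, 1.4, -0.6]
grip_width: 65.6
```

>>> play_rows(moves=[255, 0, 0, 30, 0, 255, 0, 0, 60, 0, 255, 0, 0, 90, 0, 255, 0, 0, 105, 0, 255, 0, 0, 112, 0, 255, 0, 0, 112, 0])

```text
time: 13.5
tool_pos: [508.8, -145.2, 190.9]
tcp_rot: [-3.14, 0.003, 0.046]
contact_force: [0.3, -0.2, 0.1]
grip_width: 65.8
```

```bash
python3 -c "
from h import *
st()
c=bot.capture('side');crop(c,230,130,440,350,2.5,'s8.png')"
```

```text
13.5 [ 508.8 -145.2  190.9] [-3.1396e+00  3.0000e-03  4.6000e-02] f [ 0.3 -0.2  0.1] w 65.8 q [-0.42  0.4   1.6   0.    1.14  1.1 ]
```

View pics/s8.png

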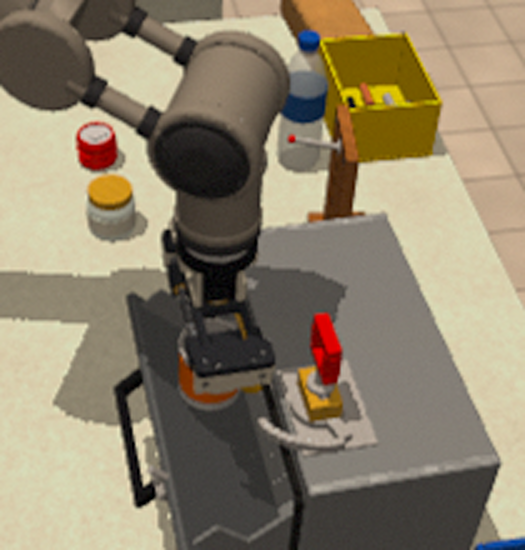

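Tin held upright above the panel. Release.

>>> play_rows(moves=[130, 0, 0, 0, 0, 60, 0, 0, 0, 0, 60, 0, 0, 0, 0, 60, 0, 0, 0, 0, 60, 0, 0, -30, 0, 60, 0, 0, -60, 0, 60, 0, 0, -100, 0, 60, 0, 0, -125, 0])

```text
time: 14.22
tool_pos: [509.6, -147.5, 321.6]
tcp_rot: [3.139, -0.004, 0.044]
contact_force: [-0.2, -0.6, 2.3]
grip_width: 70.4
```

```bash
python3 -c "
from h import *
st();go(466,398,310)
c=wristc();crop(c,0,0,640,480,1.2,'w9.png')
c=bot.capture('side');crop(c,230,130,440,350,2.5,'s9.png')"
```

```text
14.22 [ 509.6 -147.5  321.6] [ 3.1395 -0.0042  0.0438] f [-0.2 -0.6  2.3] w 70.4 q [-0.43  0.3   1.38  0.    1.46  1.1 ]
shift -19.6 -546.9 11.6 turn 0.0 rows>= 13.1
```

View pics/w9.png

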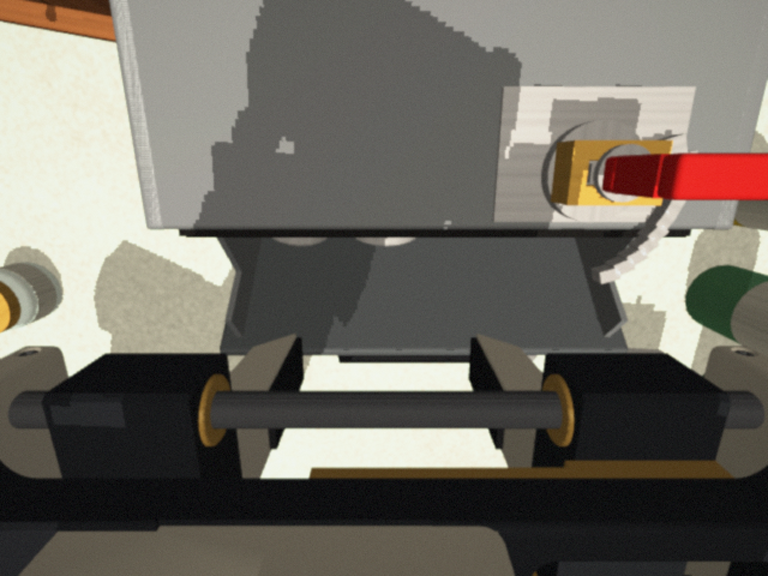

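View pics/s9.png

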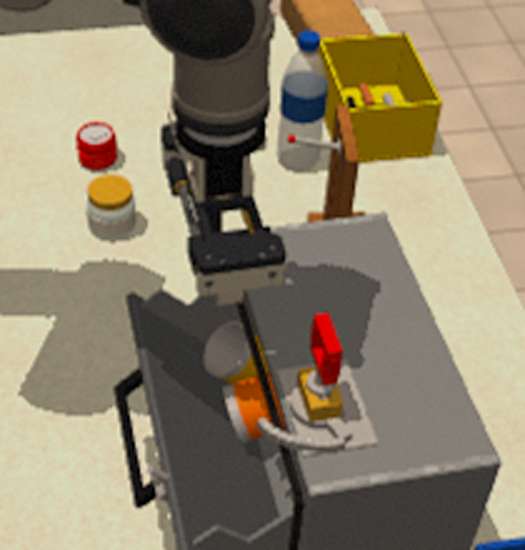

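>>> play_rows(moves=[0, -20, -330, 0, 0, 0, -20, -330, 0, 0, 0, -20, -330, 0, 0, 0, -20, -330, 0, 0, 0, -20, -330, 0, 0, 0, -20, -330, 0, 0, 0, -20, -330, 0, 0, 0, -20, -330, 0, 0])

```text
time: 14.98
tool_pos: [473.6, 183.6, 317.0]
tcp_rot: [-3.142, 0.0, 0.044]
contact_force: [0.6, 0.3, 0.2]
grip_width: 91.9
```

>>> play_rows(moves=[0, 0, -220, 0, 0, 0, 0, -220, 0, 0, 0, 0, -220, 0, 0, 0, 0, -220, 0, 0, 0, 0, -220, 0, 0, 0, 0, -220, 0, 0, 0, 0, -220, 0, 0])

```text
time: 15.57
tool_pos: [463.7, 404.1, 315.7]
tcp_rot: [3.141, 0.002, 0.048]
contact_force: [-1.2, 0.3, -0.5]
grip_width: 91.7
```

```bash
python3 -c "
from h import *
st()
c=wristc();crop(c,0,0,640,480,1.2,'w10.png')
for p,z in [((566,397),51),((430,391),51)]: print((proj(c,(*p,z))*1.2).round())
"
```

```text
15.57 [463.7 404.1 315.7] [3.141e+00 1.900e-03 4.810e-02] f [-1.2  0.3 -0.5] w 91.7 q [0.59 0.48 1.13 0.   1.54 2.11]
[397. 136.]
[395. 280.]
```

View pics/w10.png

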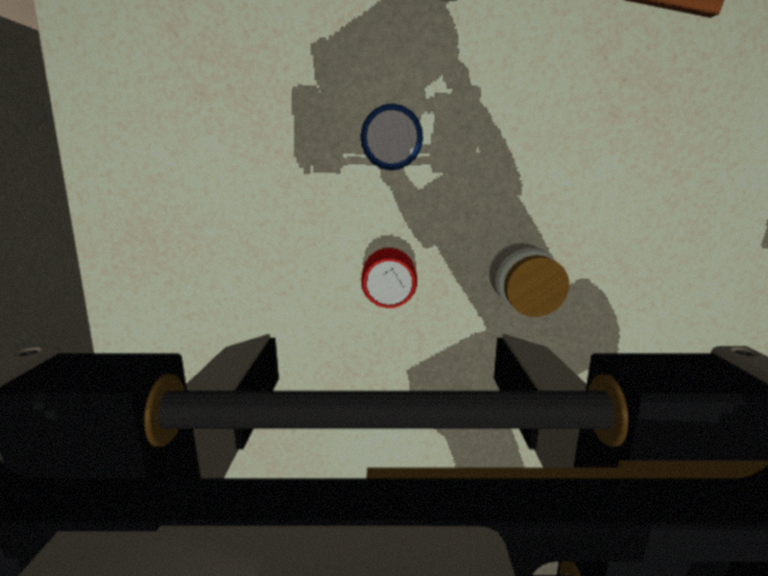

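```bash
python3 -c "
from h import *
c=wristc()
W=lambda x,y:(x/1.2-.1,y/1.2-.1)
p=onz(c,*W(392,136),51);print(p);go(p[0],p[1],39,.045)
print(onz(c,*W(389,280),51))
"
```

```text
[566.62076798 399.25492571  51.        ]
shift 101.8 6.2 277.5 turn -0.0 rows>= 7.1
[430.29103838 395.45011893  51.        ]
```

>>> play_rows(moves=[0, 102, 5, 40, 0, 0, 102, 5, 80, 0, 0, 102, 5, 120, 0, 0, 102, 5, 160, 0, 0, 102, 5, 200, 0, 0, 102, 5, 235, 0, 0, 102, 5, 262, 0, 0, 102, 5, 276, 0])

```text
time: 16.33
tool_pos: [566.2, 397.2, 37.3]
tcp_rot: [3.139, 0.005, 0.041]
contact_force: [-0.2, -1.0, -1.1]
grip_width: 91.5
```

>>> play_rows(moves=[0, 0, 0, 0, 0, 255, 0, 0, 0, 0, 255, 0, 0, 0, 0, 255, 0, 0, 0, 0, 255, 0, 0, 0, 0, 255, 0, 0, 0, 0, 255, 0, 0, 0, 0, 255, 0, 0, 0, 0])

```text
time: 17.0
tool_pos: [567.5, 401.2, 43.1]
tcp_rot: [-3.141, -0.002, 0.044]
contact_force: [-1.2, -1.7, 6.9]
grip_width: 58.7
```

>>> play_rows(moves=[255, 0, 0, -40, 0, 255, 0, 0, -80, 0, 255, 0, 0, -120, 0, 255, 0, 0, -160, 0, 255, -20, 0, -200, 0, 255, -40, 0, -260, 0, 255, -60, 0, -260, 0, 255, -60, 0, -260, 0])

```text
time: 17.67
tool_pos: [505.0, 399.8, 309.5]
tcp_rot: [-3.135, -0.009, 0.046]
contact_force: [0.6, 0.4, 0.8]
grip_width: 58.5
```

```bash
python3 -c "
from h import *
st()
def b(y,xp=-70,c=.999,s=.043): return 581+xp*c-y*s,-175+xp*s+y*c
go(*b(-40),300,.043);print(b(-40))"
```

```text
17.67 [505.  399.8 309.5] [-3.1354 -0.009   0.0464] f [0.6 0.4 0.8] w 58.5 q [0.55 0.53 1.05 0.   1.54 2.07]
shift -20.8 617.4 9.5 turn 0.2 rows>= 14.8
(512.79, -217.97)
```

>>> play_rows(moves=[255, 0, 310, 0, 0, 255, 0, 310, 0, 0, 255, 0, 310, 0, 0, 255, 0, 310, 0, 0, 255, 0, 310, 0, 0, 255, 0, 310, 0, 0, 255, 0, 310, 0, 0, 255, 0, 310, 0, 0])

```text
time: 18.33
tool_pos: [520.5, 84.2, 301.1]
tcp_rot: [3.14, 0.001, 0.041]
contact_force: [0.5, -0.0, -0.8]
grip_width: 58.8
```

```bash
python3 -c "
from h import *
from scipy.spatial.transform import Rotation as Ro
c=bot.capture('wrist');T=np.eye(4);T[:3,:3]=Ro.from_euler('xyz',[3.1395,-.0042,.0438]).as_matrix();T[:3,3]=[509.6,-147.5,321.6]
c['world_to_cam']=np.linalg.inv(T@c['T_tool_cam']);t=bot.capture('top');s=bot.capture('side')
print(tri(c,(600/1.2,277/1.2),t,(703/2.5+130,252/2.5+150)))
print(tri(c,(600/1.2,277/1.2),s,(262/2.5+230,423/2.5+130)))
def b(y,xp=-70,c=.999,s=.043): return 581+xp*c-y*s,-175+xp*s+y*c
st();go(*b(-35,-78),215,.043)
"
```

```text
(array([ 531.11733561, -273.46642259,  226.39312241]), np.float64(1.9797759352683866))
(array([ 532.68453833, -271.70901789,  229.06407534]), np.float64(3.3055572260394994))
18.48 [520.7  87.3 301.1] [-3.1415e+00  6.0000e-04  4.1100e-02] f [ 0.6  0.5 -0.3] w 58.4 q [0.02 0.31 1.42 0.   1.41 1.55]
shift -28.5 299.7 86.1 turn -0.1 rows>= 7.5
```

>>> play_rows(moves=[255, -28, 298, 0, 0, 255, -28, 298, 0, 0, 255, -28, 298, 0, 0, 255, -28, 298, 0, 0, 255, -28, 298, 0, 0, 255, -28, 298, 0, 0, 255, -28, 298, 0, 0, 255, -28, 298, 0, 0])

```text
time: 19.15
tool_pos: [505.9, -214.7, 300.7]
tcp_rot: [3.14, 0.001, 0.041]
contact_force: [-1.0, 0.1, -0.6]
grip_width: 58.7
```

>>> play_rows(moves=[255, 0, 0, 30, 0, 255, 0, 0, 60, 0, 255, 0, 0, 85, 0, 255, 0, 0, 98, 0, 255, 0, 0, 100, 0, 255, 0, 0, 100, 0])

```text
time: 19.65
tool_pos: [506.2, -209.0, 200.7]
tcp_rot: [-3.14, 0.002, 0.046]
contact_force: [-0.1, 0.1, 0.6]
grip_width: 58.7
```

```bash
python3 -c "
from h import *
st()
c=bot.capture('side');crop(c,230,130,440,350,2.5,'s11.png')"
```

```text
19.65 [ 506.2 -209.   200.7] [-3.1403e+00  1.5000e-03  4.5800e-02] f [-0.1  0.1  0.6] w 58.7 q [-0.53  0.43  1.53  0.    1.18  0.99]
```

View pics/s11.png

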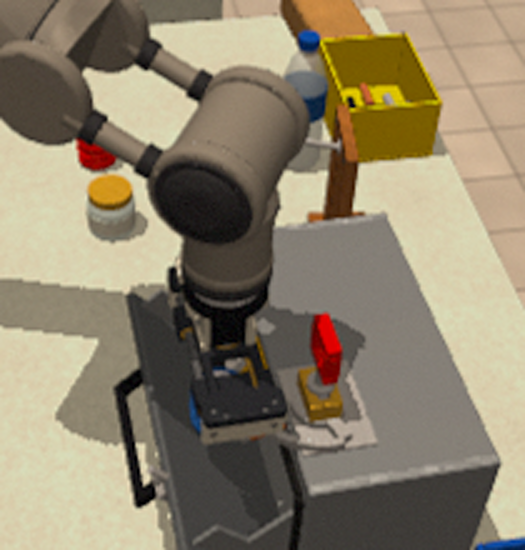

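>>> play_rows(moves=[130, 0, 0, 0, 0, 70, 0, 0, 0, 0, 70, 0, 0, 0, 0, 70, 0, 0, 0, 0, 70, 0, 0, -30, 0, 70, 0, 0, -60, 0, 70, 0, 0, -90, 0, 70, 0, 0, -115, 0])

```text
time: 20.37
tool_pos: [506.0, -210.6, 319.1]
tcp_rot: [3.14, -0.002, 0.044]
contact_force: [-0.1, 0.3, -0.3]
grip_width: 66.8
```

```bash
python3 -c "
from h import *
st();go(335,396,310)
c=wristc();crop(c,0,0,640,480,1.2,'w12.png')
c=bot.capture('side');crop(c,230,130,440,350,2.5,'s12.png')"
```

```text
20.37 [ 506.  -210.6  319.1] [ 3.1403e+00 -2.0000e-03  4.3900e-02] f [-0.1  0.3 -0.3] w 66.8 q [-0.53  0.34  1.33 -0.    1.47  0.99]
shift -144.2 -613.5 9.1 turn 0.0 rows>= 15.1
```

View pics/w12.png

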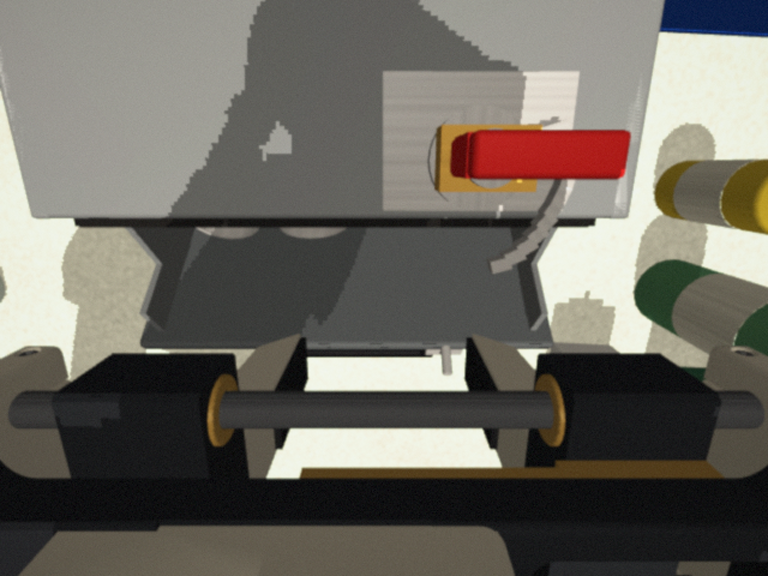

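View pics/s12.png

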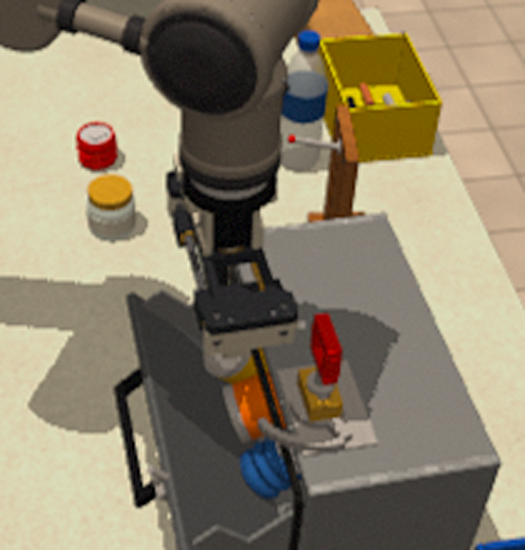

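>>> play_rows(moves=[0, -50, -320, 0, 0, 0, -50, -320, 0, 0, 0, -50, -320, 0, 0, 0, -50, -320, 0, 0, 0, -50, -320, 0, 0, 0, -50, -320, 0, 0, 0, -50, -320, 0, 0, 0, -50, -320, 0, 0])

```text
time: 21.13
tool_pos: [440.4, 109.5, 316.1]
tcp_rot: [-3.141, 0.001, 0.045]
contact_force: [1.6, 0.6, -0.2]
grip_width: 91.9
```

>>> play_rows(moves=[0, -95, -295, 5, 0, 0, -95, -295, 5, 0, 0, -95, -295, 5, 0, 0, -95, -295, 5, 0, 0, -95, -295, 5, 0, 0, -95, -295, 5, 0, 0, -95, -295, 5, 0, 0, -95, -295, 5, 0])

```text
time: 21.8
tool_pos: [331.5, 401.1, 310.6]
tcp_rot: [-3.141, 0.001, 0.047]
contact_force: [-0.3, -1.0, 0.5]
grip_width: 91.7
```

```bash
python3 -c "
from h import *
st()
c=wristc();crop(c,0,0,640,480,1.2,'w13.png')
for p,z in [((430,395),51)]: print((proj(c,(*p,z))*1.2).round())
go(430,395,39,.045)
"
```

```text
21.8 [331.5 401.1 310.6] [-3.1408e+00  1.4000e-03  4.7100e-02] f [-0.3 -1.   0.5] w 91.7 q [0.73 0.29 1.42 0.   1.43 2.26]
[396. 140.]
shift 98.5 11.9 271.3 turn 0.2 rows>= 6.9
```

View pics/w13.png

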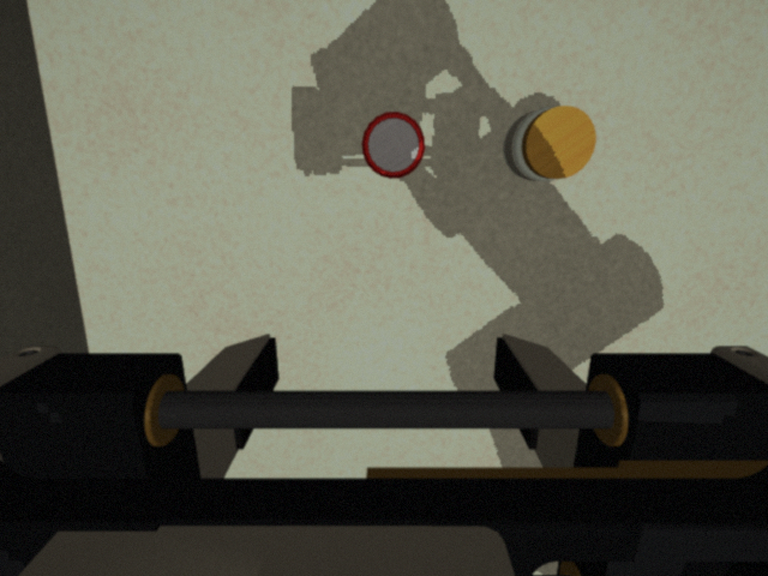

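>>> play_rows(moves=[0, 94, 9, 40, 0, 0, 94, 9, 80, 0, 0, 94, 9, 120, 0, 0, 94, 9, 160, 0, 0, 94, 9, 200, 0, 0, 94, 9, 235, 0, 0, 94, 9, 260, 0, 0, 94, 9, 271, 0])

```text
time: 22.52
tool_pos: [425.8, 390.1, 34.7]
tcp_rot: [3.137, 0.007, 0.043]
contact_force: [-0.6, -0.9, -0.3]
grip_width: 91.7
```

>>> play_rows(moves=[0, 0, 0, 0, 0, 255, 0, 0, 0, 0, 255, 0, 0, 0, 0, 255, 0, 0, 0, 0, 255, 0, 0, 0, 0, 255, 0, 0, 0, 0, 255, 0, 0, 0, 0, 255, 0, 0, 0, 0])

```text
time: 23.18
tool_pos: [428.7, 393.1, 41.7]
tcp_rot: [-3.141, -0.002, 0.044]
contact_force: [-0.1, -0.7, 6.9]
grip_width: 58.7
```

>>> play_rows(moves=[255, 0, 0, -40, 0, 255, 0, 0, -80, 0, 255, 0, 0, -120, 0, 255, 0, 0, -160, 0, 255, 0, 0, -200, 0, 255, 0, 0, -260, 0, 255, 0, 0, -260, 0, 255, 0, 0, -260, 0])

```text
time: 23.85
tool_pos: [429.5, 393.7, 306.5]
tcp_rot: [-3.136, -0.009, 0.044]
contact_force: [-0.7, 0.2, -1.2]
grip_width: 58.4
```

```bash
python3 -c "
from h import *
st()
def b(y,xp=-70,c=.999,s=.043): return 581+xp*c-y*s,-175+xp*s+y*c
go(*b(-100,-82),300,.043);print(b(-100,-82))
c=bot.capture('side');crop(c,230,130,440,350,2.5,'s13.png')"
```

```text
23.85 [429.5 393.7 306.5] [-3.1359 -0.0091  0.0442] f [-0.7  0.2 -1.2] w 58.4 q [ 0.61  0.41  1.26 -0.    1.46  2.14]
shift 44.1 674.8 6.5 turn 0.1 rows>= 16.2
(503.382, -278.42600000000004)
```

View pics/s13.png

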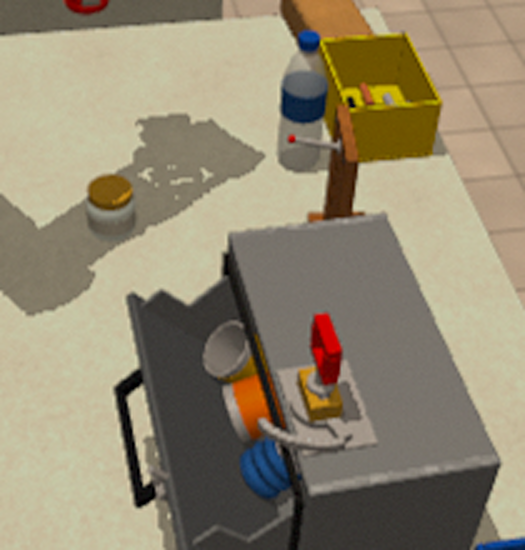

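>>> play_rows(moves=[255, 30, 320, 0, 0, 255, 30, 320, 0, 0, 255, 30, 320, 0, 0, 255, 30, 320, 0, 0, 255, 30, 320, 0, 0, 255, 30, 320, 0, 0, 255, 30, 320, 0, 0, 255, 30, 320, 0, 0])

```text
time: 24.57
tool_pos: [471.4, 71.3, 298.6]
tcp_rot: [3.141, 0.003, 0.043]
contact_force: [-0.2, 0.0, -0.2]
grip_width: 58.5
```

>>> play_rows(moves=[255, 0, 250, 0, 0, 255, 0, 250, 0, 0, 255, 0, 250, 0, 0, 255, 0, 250, 0, 0, 255, 0, 250, 0, 0, 255, 0, 250, 0, 0, 255, 0, 250, 0, 0])

```text
time: 25.15
tool_pos: [482.3, -181.8, 298.0]
tcp_rot: [3.141, 0.004, 0.038]
contact_force: [-0.4, -0.1, 0.3]
grip_width: 58.7
```

```bash
python3 -c "
from h import *
st();go(493,-279,300,.043)"
```

```text
25.15 [ 482.3 -181.8  298. ] [3.1405 0.0036 0.0378] f [-0.4 -0.1  0.3] w 58.7 q [-0.51  0.29  1.46 -0.    1.39  1.03]
shift 7.0 97.6 -2.0 turn -0.3 rows>= 2.3
```

>>> play_rows(moves=[255, 7, 40, 0, 0, 255, 7, 80, 0, 0, 255, 7, 97, 0, 0, 255, 7, 97, 20, 0, 255, 7, 97, 50, 0, 255, 7, 97, 80, 0, 255, 7, 97, 98, 0, 255, 7, 97, 98, 0])

```text
time: 25.82
tool_pos: [491.8, -269.9, 196.4]
tcp_rot: [-3.134, 0.009, 0.044]
contact_force: [0.1, 1.0, -0.2]
grip_width: 58.5
```

```bash
python3 -c "
from h import *
st()
c=bot.capture('side');crop(c,230,130,440,350,2.5,'s14.png')"
```

```text
25.82 [ 491.8 -269.9  196.4] [-3.1342  0.0093  0.0439] f [ 0.1  1.  -0.2] w 58.5 q [-0.64  0.46  1.49 -0.    1.2   0.89]
```

View pics/s14.png

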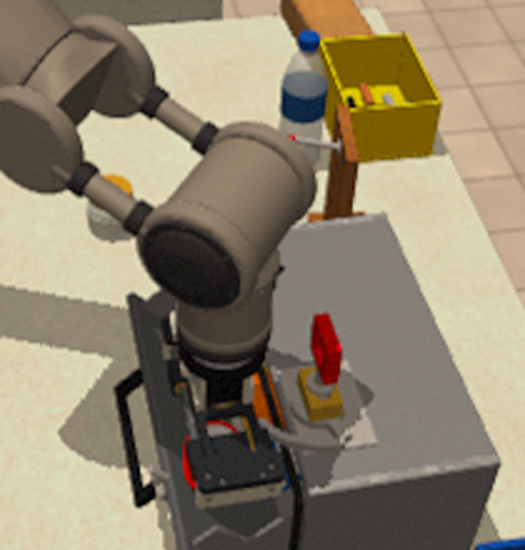

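Clear of the crescent; shift 6 mm further right and release.

>>> play_rows(moves=[255, 0, 6, 0, 0, 255, 0, 6, 0, 0, 130, 0, 6, 0, 0, 70, 0, 6, 0, 0, 70, 0, 6, 0, 0, 70, 0, 6, 0, 0, 70, 0, 6, -30, 0, 70, 0, 6, -60, 0])

```text
time: 26.53
tool_pos: [494.0, -277.3, 261.9]
tcp_rot: [-3.139, 0.003, 0.044]
contact_force: [0.1, -1.2, 0.3]
grip_width: 66.6
```

>>> play_rows(moves=[255, -20, -40, -20, 0, 255, -40, -80, -40, 0, 255, -60, -100, -50, 0, 255, -60, -100, -50, 0])

```text
time: 26.87
tool_pos: [428.2, -177.0, 316.1]
tcp_rot: [3.14, -0.003, 0.047]
contact_force: [1.4, 0.7, 1.1]
grip_width: 44.1
```

```bash
python3 -c "
from h import *
st()
c=wristc();crop(c,0,0,640,480,1.2,'w15.png')
c=bot.capture('side');crop(c,230,130,440,350,2.5,'s15.png')"
```

```text
26.87 [ 428.2 -177.   316.1] [ 3.1402 -0.0033  0.0465] f [1.4 0.7 1.1] w 44.1 q [-0.56  0.18  1.56  0.    1.4   0.97]
```

View pics/w15.png

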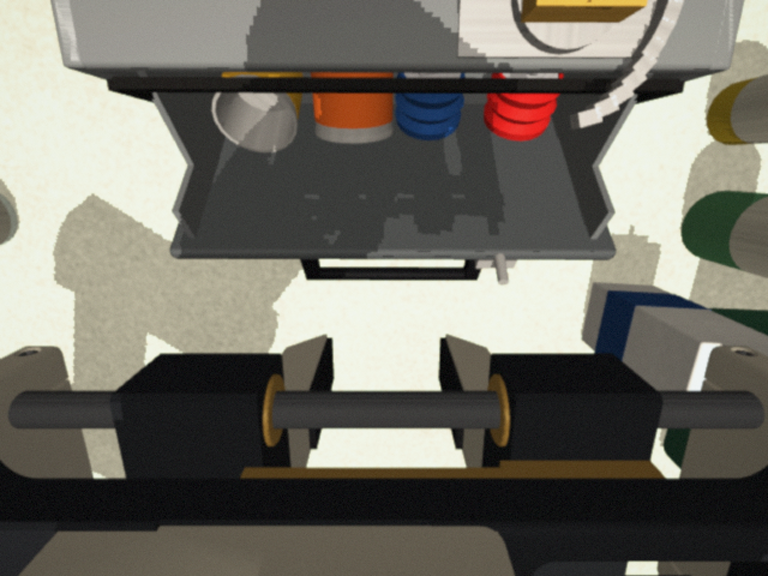

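View pics/s15.png

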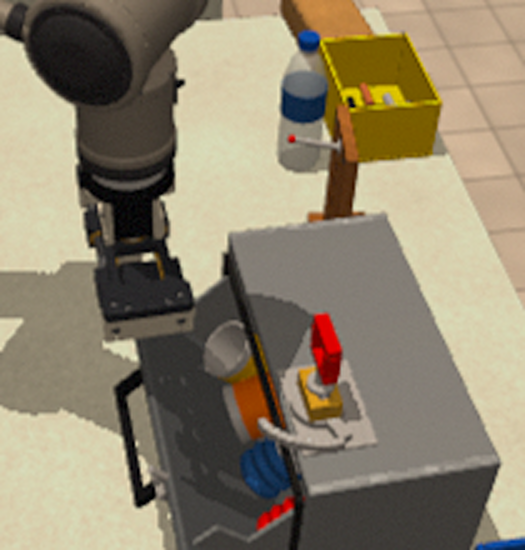

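>>> play_rows(moves=[255, -25, -40, 0, 0, 255, -25, -80, 0, 0, 255, -25, -110, 0, 0, 255, -25, -110, 40, 0, 255, -25, -110, 80, 0, 255, -25, -110, 120, 0, 255, -25, -110, 150, 0, 255, -25, -110, 170, 0])

```text
time: 27.63
tool_pos: [399.7, -71.9, 139.0]
tcp_rot: [-3.14, 0.004, 0.044]
contact_force: [-1.2, 0.4, 0.0]
grip_width: 0.6
```

```bash
python3 -c "
from h import *
st();go(431,-71,145,.043)
c=bot.capture('side');crop(c,230,130,440,350,2.5,'s16.png')"
```

```text
27.63 [399.7 -71.9 139. ] [-3.14    0.0043  0.0437] f [-1.2  0.4  0. ] w 0.6 q [-0.37  0.27  1.98 -0.    0.89  1.16]
shift 31.3 0.4 -6.0 turn 0.0 rows>= 0.8
```

View pics/s16.png

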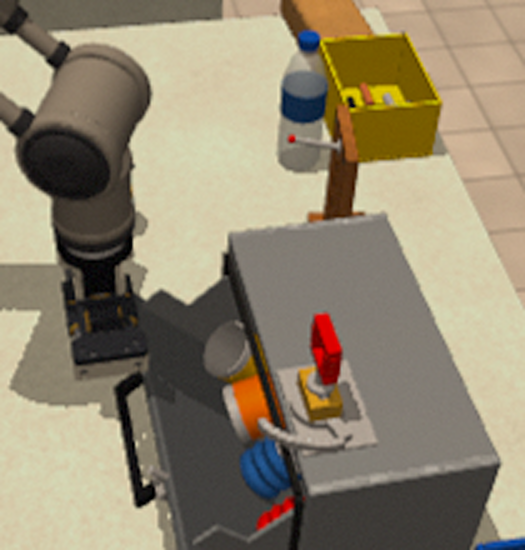

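>>> play_rows(moves=[255, 20, 0, 0, 0, 255, 30, 0, -10, 0, 255, 38, 0, -20, 0, 255, 46, 0, -28, 0, 255, 54, 0, -36, 0, 255, 62, 0, -42, 0, 255, 62, 0, -42, 0])

```text
time: 28.27
tool_pos: [464.8, -70.0, 185.7]
tcp_rot: [3.141, -0.003, 0.044]
contact_force: [0.5, -0.8, 0.1]
grip_width: 0.6
```

```bash
python3 -c "
from h import *
st()
c=bot.capture('side');crop(c,230,130,440,350,2.5,'s17.png')
c=bot.capture('top');crop(c,230,150,450,310,3,'t17.png')"
```

```text
28.27 [464.8 -70.  185.7] [ 3.1405e+00 -2.8000e-03  4.3800e-02] f [ 0.5 -0.8  0.1] w 0.6 q [-0.31  0.31  1.77 -0.    1.06  1.21]
```

View pics/s17.png

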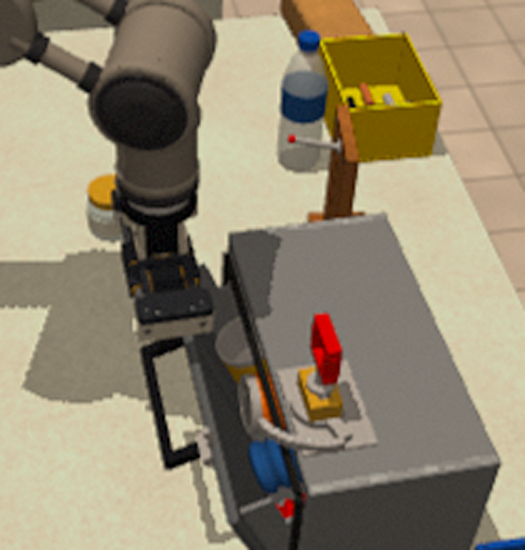

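View pics/t17.png

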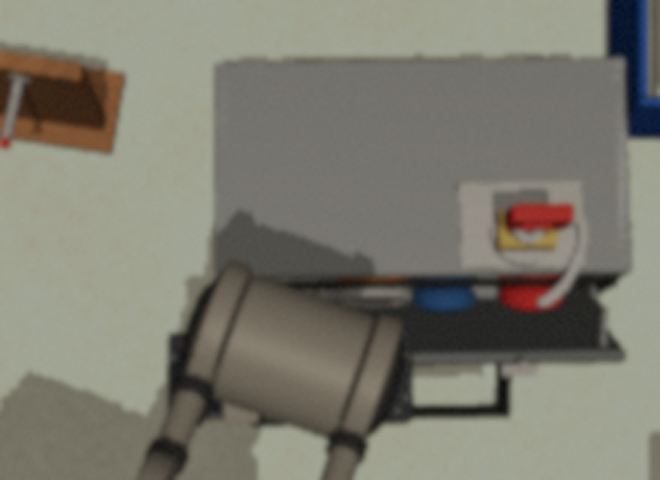

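>>> play_rows(moves=[255, 8, 0, -6, 0, 255, 16, 0, -10, 0, 255, 24, 0, -14, 0, 255, 32, 0, -17, 0, 255, 38, 0, -20, 0, 255, 44, 0, -23, 0, 255, 44, 0, -23, 0])

```text
time: 28.95
tool_pos: [507.6, -67.5, 207.7]
tcp_rot: [3.141, -0.001, 0.044]
contact_force: [0.2, 0.9, 0.7]
grip_width: 0.3
```

```bash
python3 -c "
from h import *
st()
c=bot.capture('side');crop(c,230,130,440,350,2.5,'s18.png')
c=bot.capture('top');crop(c,230,150,450,310,3,'t18.png')"
```

```text
28.95 [507.6 -67.5 207.7] [ 3.1412e+00 -1.3000e-03  4.4000e-02] f [0.2 0.9 0.7] w 0.3 q [-0.28  0.36  1.62  0.    1.16  1.24]
```

View pics/s18.png

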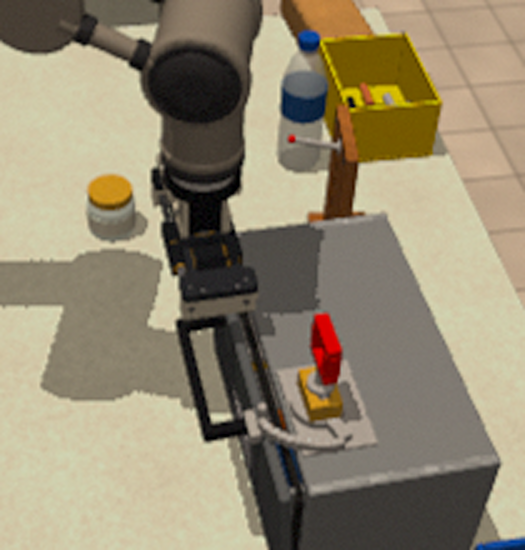

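View pics/t18.png

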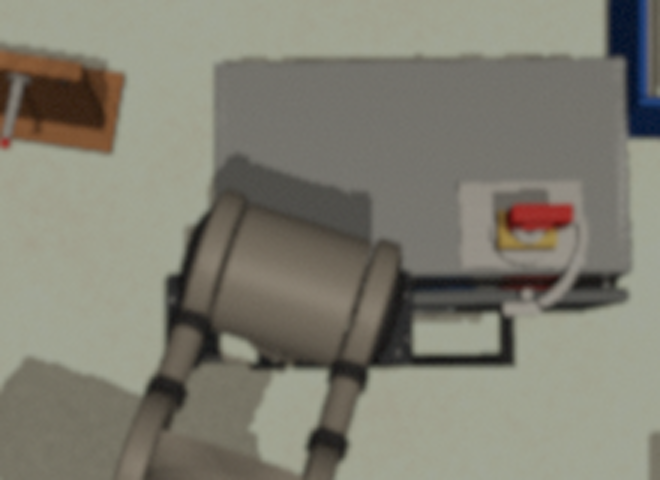

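>>> play_rows(moves=[255, 5, 0, -2, 0, 255, 9, 0, -4, 0, 255, 13, 0, -5, 0, 255, 16, 0, -5, 0, 255, 16, 0, -5, 0])

```text
time: 29.47
tool_pos: [522.0, -66.6, 212.7]
tcp_rot: [3.141, 0.002, 0.044]
contact_force: [-5.7, -0.7, 5.6]
grip_width: 0.6
```

```bash
python3 -c "
from h import *
st()
c=bot.capture('side');crop(c,270,200,420,350,4,'s19.png')
c=bot.capture('top');crop(c,280,200,450,280,4,'t19.png')"
```

```text
29.47 [522.  -66.6 212.7] [3.1414e+00 2.4000e-03 4.4300e-02] f [-5.7 -0.7  5.6] w 0.6 q [-0.27  0.38  1.58 -0.    1.19  1.25]
```

View pics/s19.png

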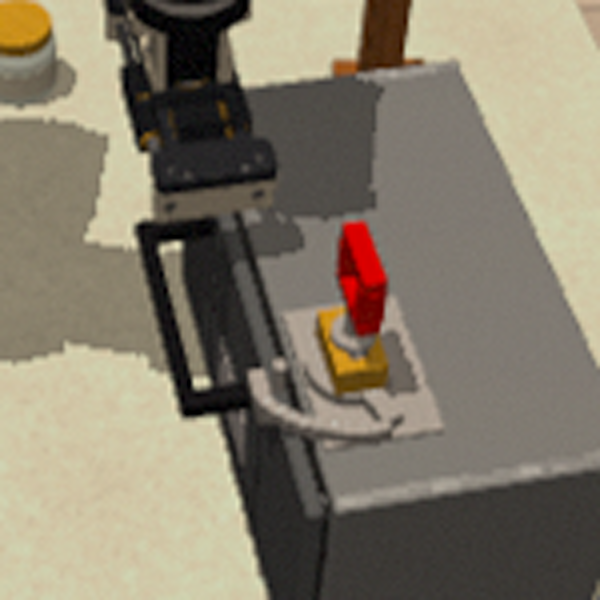

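View pics/t19.png

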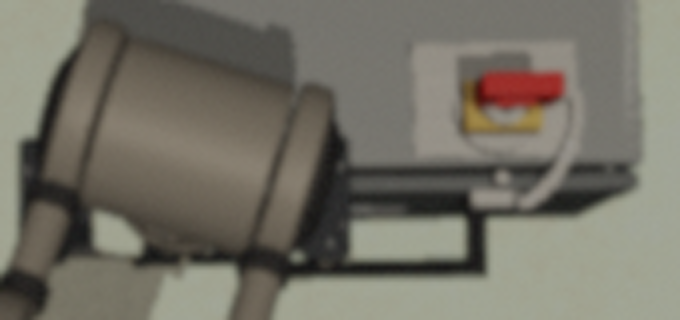

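>>> play_rows(moves=[255, -10, 0, 0, 0, 255, -30, 0, 0, 0, 255, -50, 0, -40, 0, 0, -50, 40, -80, 0, 0, -50, 80, -120, 0, 0, -50, 120, -160, 0, 0, -50, 160, -200, 0, 0, -50, 180, -210, 0])

```text
time: 30.23
tool_pos: [479.1, -217.9, 398.2]
tcp_rot: [3.141, -0.002, 0.045]
contact_force: [0.9, -0.4, -1.0]
grip_width: 29.3
```

```bash
python3 -c "
from h import *
st();go(500,-256,420,.043)
c=bot.capture('side');crop(c,270,200,420,350,4,'s20.png')
c=wristc();crop(c,0,0,640,480,1.2,'w20.png')"
```

```text
30.23 [ 479.1 -217.9  398.2] [ 3.1405e+00 -2.0000e-03  4.4800e-02] f [ 0.9 -0.4 -1. ] w 29.3 q [-0.57  0.28  1.21  0.    1.65  0.95]
shift 19.2 38.9 -21.8 turn 0.1 rows>= 1.2
```

View pics/s20.png

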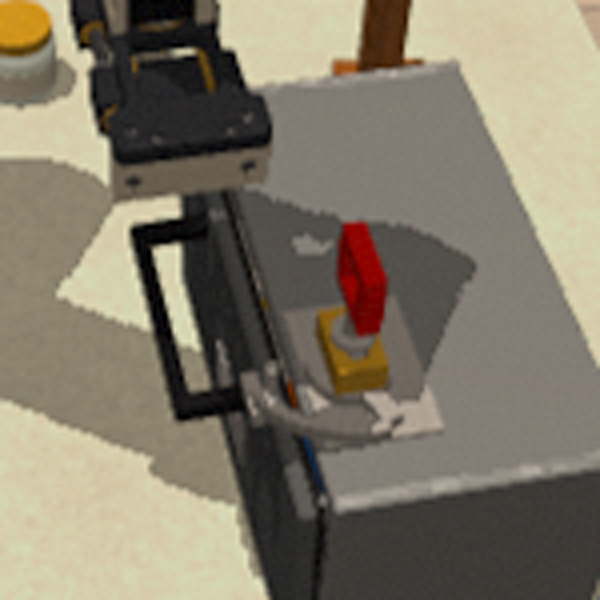

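View pics/w20.png

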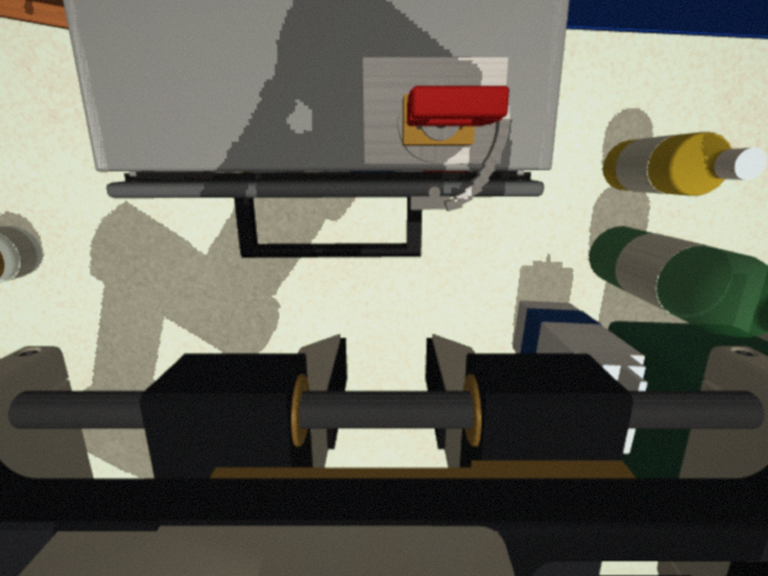

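```bash
python3 -c "
from h import *
c=bot.capture('side')['color'][:,:,::-1];a=cv2.imread('pics/side0.png')
v=np.hstack([cv2.resize(i[250:340,290:380],None,fx=4,fy=4,interpolation=cv2.INTER_CUBIC) for i in (a,c)]);cv2.imwrite('pics/cmp.png',v)"
```

```text
(no output)
```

View pics/cmp.png

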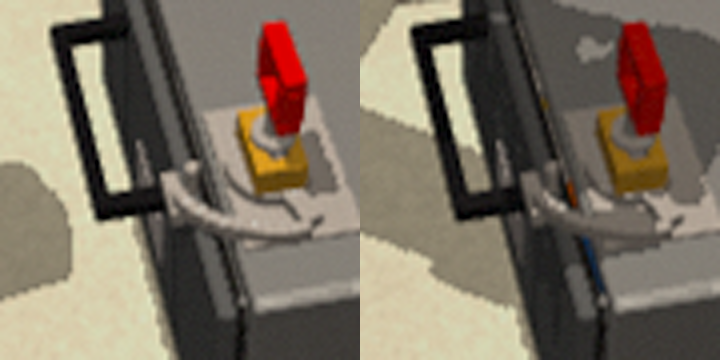

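```bash
python3 -c "
from h import *
st();c=wristc();W=lambda x,y:(x/1.2-.1,y/1.2-.1)
print('bar',onz(c,*W(330,249),197),onz(c,*W(250,250),197),onz(c,*W(410,249),197))
t=bot.capture('top');crop(t,280,200,450,280,4,'t20.png')
print('bow top',onz(c,*W(459,99),330),onz(c,*W(410,99),330),onz(c,*W(508,99),330))
"
```

```text
30.38 [ 479.7 -219.1  397.1] [ 3.1393 -0.0032  0.041 ] f [-0.2  0.4 -1.3] w 41.1 q [-0.57  0.28  1.21 -0.    1.65  0.96]
bar [ 489.41121818 -174.52073252  197.        ] [ 485.94471852 -108.51224683  197.        ] [ 492.03993779 -240.54365036  197.        ]
bow top [ 587.07288132 -249.48492736  330.        ] [ 586.17574994 -227.38269759  330.        ] [ 587.97046008 -271.59817907  330.        ]
```

View pics/t20.png

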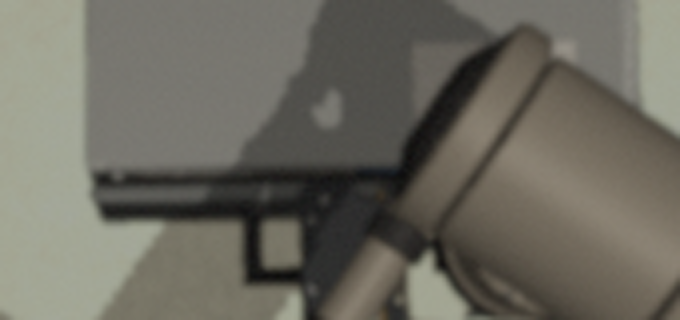

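>>> play_rows(moves=[0, 15, 35, -20, 0, 0, 15, 35, -20, 0, 0, 15, 35, -20, 0, 0, 15, 35, -20, 0, 0, 15, 35, -20, 0])

```text
time: 30.9
tool_pos: [495.6, -250.0, 415.3]
tcp_rot: [-3.141, 0.001, 0.045]
contact_force: [-0.1, 0.0, 0.2]
grip_width: 82.3
```

```bash
python3 -c "
from h import *
st();c=wristc();crop(c,200,0,600,240,2,'w21.png')
hsv=cv2.cvtColor(c['color'],cv2.COLOR_RGB2HSV)
m=((hsv[...,0]<6)|(hsv[...,0]>174))&(hsv[...,1]>180)&(hsv[...,2]>150);m=m.astype(np.uint8);m[240:]=0
n,l,s,ce=cv2.connectedComponentsWithStats(m);print(s[1:],ce[1:])
"
```

```text
30.9 [ 495.6 -250.   415.3] [-3.1408e+00  8.0000e-04  4.5400e-02] f [-0.1  0.   0.2] w 82.3 q [-0.61  0.34  1.08  0.    1.72  0.92]
[] []
```

View pics/w21.png

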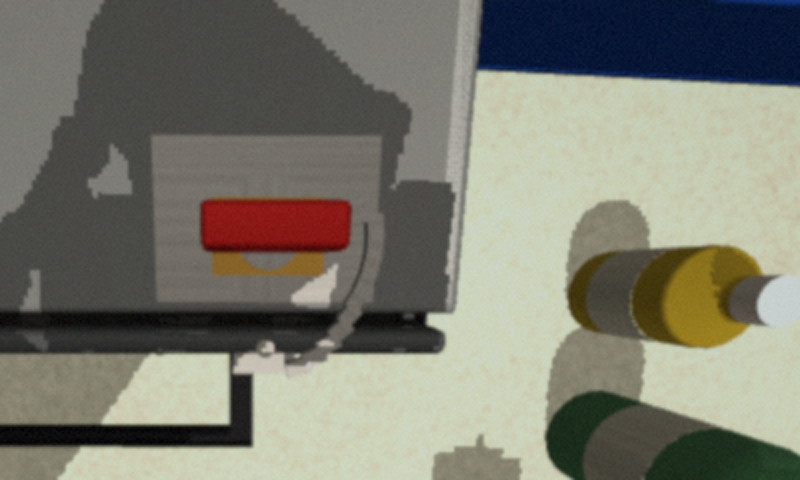

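```bash
python3 -c "
from h import *
c=wristc();W=lambda x,y:(200+x/2-.2,y/2-.2)
for p in [(276,222),(202,222),(350,222)]: print(onz(c,*W(*p),330))
print('hub',onz(c,*W(268,262),254)); print('keeper',onz(c,*W(265,348),225))
print(bot.get_obs()['tool_pos'])
p=onz(c,*W(276,222),330);go(p[0],p[1],310,.043)
"
```

```text
[ 588.59214907 -257.25152806  330.        ]
[ 587.59803731 -234.97694341  330.        ]
[ 589.58614575 -279.523534    330.        ]
hub [ 578.41161242 -257.98051958  254.        ]
keeper [ 540.60272234 -259.6429561   225.        ]
[ 495.55057182 -250.18984282  415.68697185]
shift 92.6 11.3 105.7 turn 0.1 rows>= 3.4
```

>>> play_rows(moves=[0, 40, 11, 0, 0, 0, 80, 11, 0, 0, 0, 93, 11, 0, 0, 0, 93, 11, 0, 0, 0, 93, 11, 40, 0, 0, 93, 11, 80, 0, 0, 93, 11, 104, 0, 0, 93, 11, 104, 0])

```text
time: 31.67
tool_pos: [586.3, -256.7, 306.1]
tcp_rot: [-3.136, 0.009, 0.044]
contact_force: [0.3, 0.3, -0.3]
grip_width: 91.6
```

```bash
python3 -c "
from h import *
st();go(588.6,-257.2,310,.043);c=wristc();crop(c,0,0,640,480,1.2,'w22.png')
c=bot.capture('side');crop(c,270,170,420,320,4,'s22.png')"
```

```text
31.67 [ 586.3 -256.7  306.1] [-3.1358  0.0095  0.0443] f [ 0.3  0.3 -0.3] w 91.6 q [-0.53  0.54  1.05 -0.    1.56  0.99]
shift 2.3 0.6 -3.9 turn 0.1 rows>= 0.1
```

View pics/w22.png

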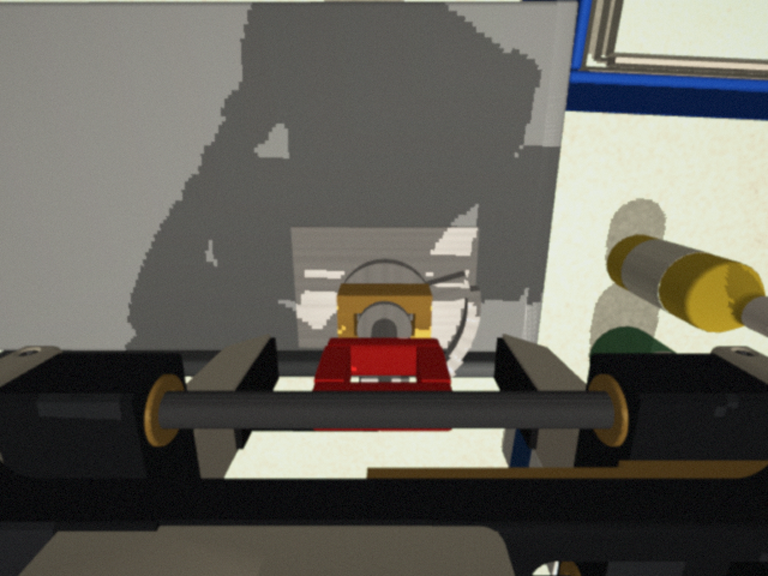

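View pics/s22.png

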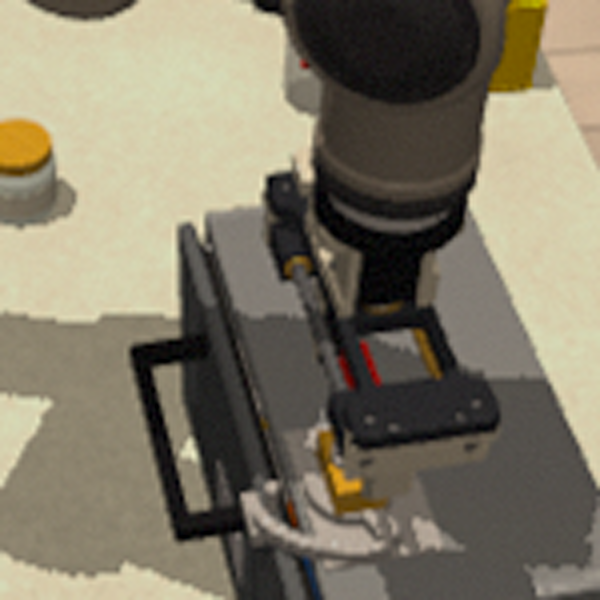

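>>> play_rows(moves=[0, 0, 0, 0, 0, 255, 0, 0, 0, 0, 255, 0, 0, 0, 0, 255, 0, 0, 0, 0, 255, 0, 0, 0, 0, 255, 0, 0, 0, 0, 255, 0, 0, 0, 0, 255, 0, 0, 0, 0])

```text
time: 32.43
tool_pos: [589.1, -258.2, 311.7]
tcp_rot: [3.142, 0.0, 0.044]
contact_force: [0.2, 0.4, 0.9]
grip_width: 49.4
```

```bash
python3 -c "
from h import *
st();print(bot.get_obs()['moment'])"
```

```text
32.43 [ 589.1 -258.2  311.7] [3.1416e+00 1.0000e-04 4.4100e-02] f [0.2 0.4 0.9] w 49.4 q [-0.53  0.54  1.04 -0.    1.56  0.99]
[ 0.05510537 -0.00888372 -0.02146239]
```

>>> play_rows(moves=[255, 0, 0, 0, 0, 255, 0, 0, 0, 0, 255, 0, 0, 0, 0])

```text
time: 32.68
tool_pos: [589.1, -258.2, 311.7]
tcp_rot: [-3.142, 0.0, 0.044]
contact_force: [0.2, 0.4, -0.3]
grip_width: 46.4
```

>>> play_rows(moves=[255, 0, 0, 0, 4, 255, 0, 0, 0, 8, 255, 0, 0, 0, 12, 255, 0, 0, 0, 16, 255, 0, 0, 0, 20, 255, 0, 0, 0, 24, 255, 0, 0, 0, 24, 255, 0, 0, 0, 24])

```text
time: 33.35
tool_pos: [588.8, -258.2, 311.7]
tcp_rot: [3.141, 0.001, -0.373]
contact_force: [-2.4, -0.2, -0.6]
grip_width: 46.3
```

```bash
python3 -c "
from h import *
st();print(bot.get_obs()['moment'])
c=wristc();crop(c,0,0,640,480,1.2,'w23.png')
c=bot.capture('side');crop(c,270,170,420,320,4,'s23.png')"
```

```text
33.35 [ 588.8 -258.2  311.7] [ 3.1413e+00  7.0000e-04 -3.7280e-01] f [-2.4 -0.2 -0.6] w 46.3 q [-0.53  0.54  1.04 -0.    1.56  1.41]
[0.01339905 0.33556142 0.0474866 ]
```

View pics/w23.png

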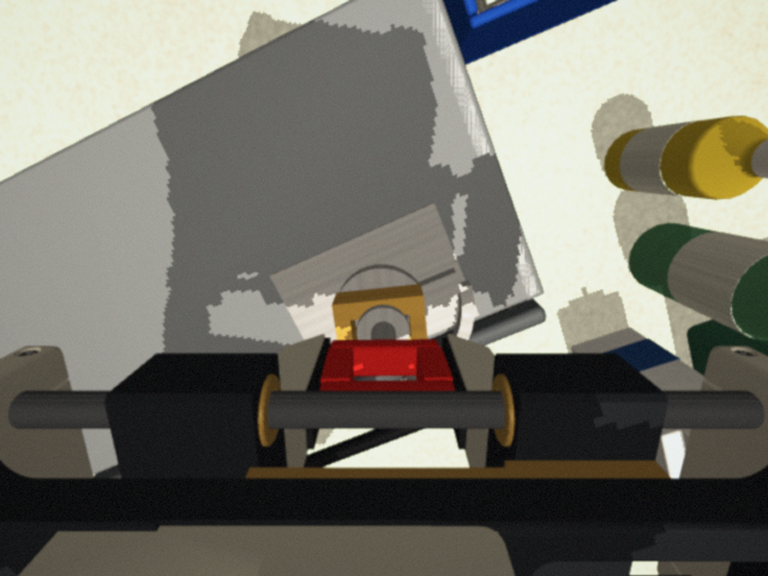

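View pics/s23.png

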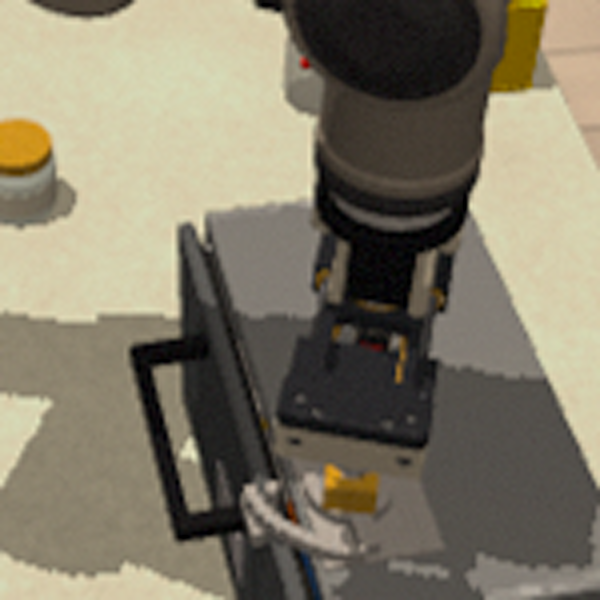

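>>> play_rows(moves=[255, 0, 0, 0, 4, 255, 0, 0, 0, 8, 255, 0, 0, 0, 12, 255, 0, 0, 0, 16, 255, 0, 0, 0, 20, 255, 0, 0, 0, 20])

```text
time: 33.95
tool_pos: [588.8, -258.0, 311.8]
tcp_rot: [3.141, 0.001, -0.725]
contact_force: [-2.0, 1.9, -0.5]
grip_width: 45.8
```

```bash
python3 -c "
from h import *
st();print(bot.get_obs()['moment'])
c=bot.capture('side');crop(c,270,170,420,320,4,'s24.png')"
```

```text
33.95 [ 588.8 -258.   311.8] [ 3.1413e+00  6.0000e-04 -7.2490e-01] f [-2.   1.9 -0.5] w 45.8 q [-0.53  0.54  1.04 -0.    1.56  1.76]
[0.37539502 0.35500594 0.0133399 ]
```

View pics/s24.png

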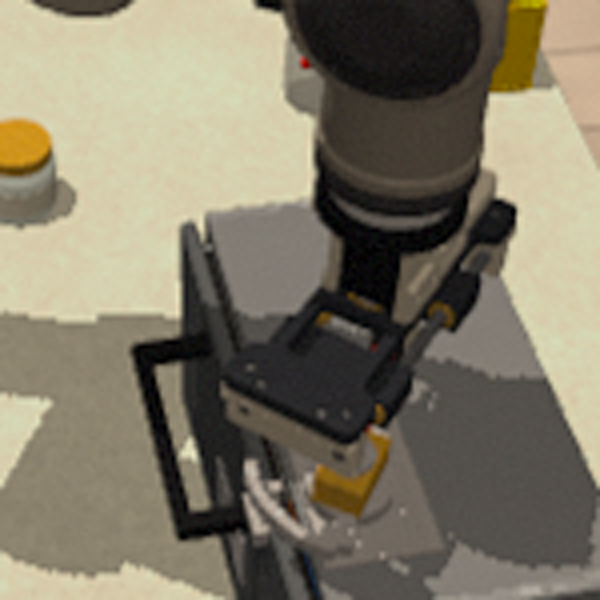

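>>> play_rows(moves=[255, 0, 0, 0, 4, 255, 0, 0, 0, 8, 255, 0, 0, 0, 12, 255, 0, 0, 0, 16, 255, 0, 0, 0, 20, 255, 0, 0, 0, 20])

```text
time: 34.5
tool_pos: [589.0, -257.8, 311.9]
tcp_rot: [3.142, 0.0, -1.072]
contact_force: [-2.5, 1.6, 2.0]
grip_width: 46.6
```

>>> play_rows(moves=[255, 0, 0, 0, 4, 255, 0, 0, 0, 8, 255, 0, 0, 0, 12, 255, 0, 0, 0, 16, 255, 0, 0, 0, 20, 255, 0, 0, 0, 20])

```text
time: 35.0
tool_pos: [588.4, -257.7, 311.9]
tcp_rot: [3.14, 0.001, -1.421]
contact_force: [-4.8, 2.8, 2.7]
grip_width: 46.4
```

```bash
python3 -c "
from h import *
st();print(bot.get_obs()['moment'])
c=bot.capture('side');crop(c,270,170,420,320,4,'s25.png')
c=wristc();crop(c,0,0,640,480,1.2,'w25.png')"
```

```text
35.0 [ 588.4 -257.7  311.9] [ 3.1401e+00  1.1000e-03 -1.4210e+00] f [-4.8  2.8  2.7] w 46.4 q [-0.53  0.54  1.04 -0.    1.56  2.46]
[0.70969518 1.06743637 0.0900191 ]
```

View pics/s25.png

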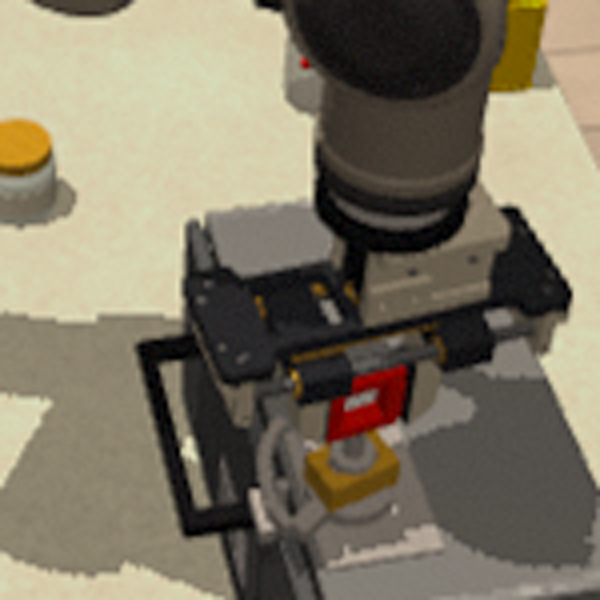

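View pics/w25.png

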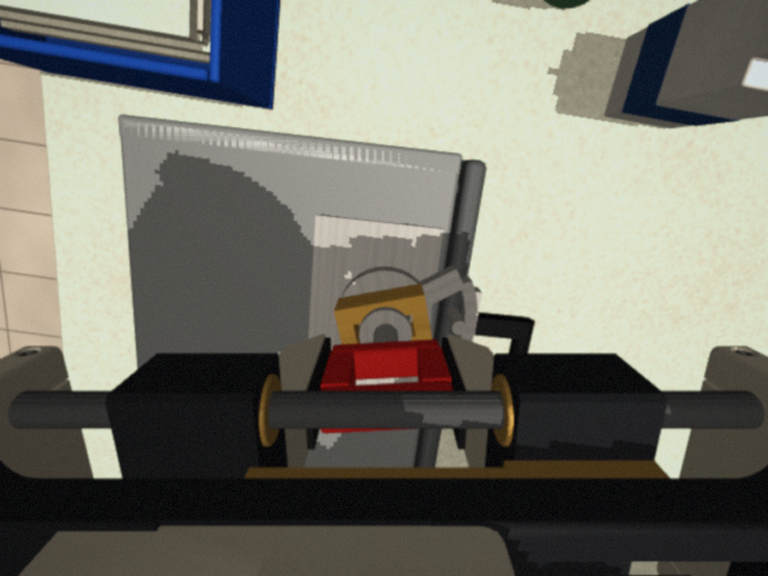

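>>> play_rows(moves=[255, 0, 0, 0, 3, 255, 0, 0, 0, 6, 255, 0, 0, 0, 9, 255, 0, 0, 0, 9])

```text
time: 35.43
tool_pos: [588.2, -257.6, 311.9]
tcp_rot: [3.139, 0.001, -1.577]
contact_force: [-6.4, 3.3, 2.0]
grip_width: 46.1
```

```bash
python3 -c "
from h import *
st();print(bot.get_obs()['moment'])
c=bot.capture('side');crop(c,270,170,420,320,4,'s26.png')
c=wristc();crop(c,200,100,500,340,2.5,'w26.png')"
```

```text
35.43 [ 588.2 -257.6  311.9] [ 3.1394e+00  1.2000e-03 -1.5771e+00] f [-6.4  3.3  2. ] w 46.1 q [-0.53  0.54  1.04 -0.    1.56  2.62]
[0.71103996 1.27835412 0.10213851]
```

View pics/s26.png

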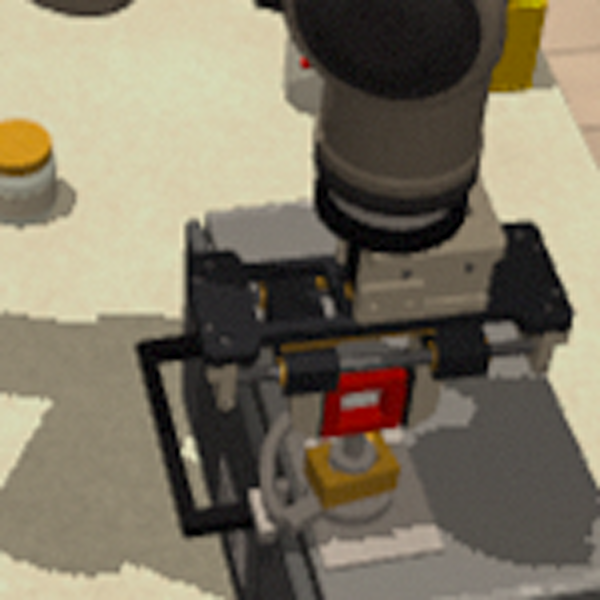

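View pics/w26.png

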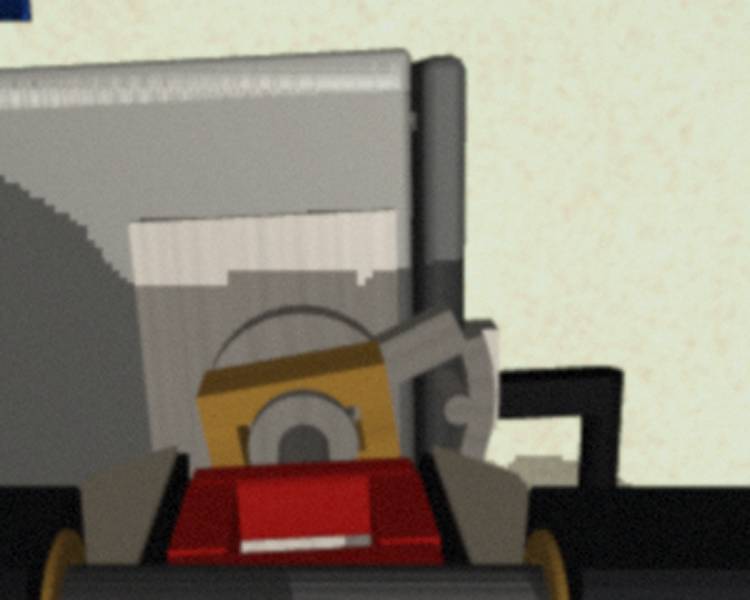

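>>> play_rows(moves=[255, 0, 0, 0, -3, 255, 0, 0, 0, -7, 255, 0, 0, 0, -7])

```text
time: 35.78
tool_pos: [589.2, -257.8, 311.9]
tcp_rot: [-3.141, 0.001, -1.451]
contact_force: [-1.6, 2.6, 1.2]
grip_width: 46.1
```

```bash
python3 -c "
from h import *
st();print(bot.get_obs()['moment'])
c=wristc();crop(c,200,100,500,340,2.5,'w27.png')"
```

```text
35.78 [ 589.2 -257.8  311.9] [-3.1411e+00  5.0000e-04 -1.4505e+00] f [-1.6  2.6  1.2] w 46.1 q [-0.53  0.54  1.04  0.    1.56  2.49]
[ 0.69946697  0.43225449 -0.00512287]
```

View pics/w27.png

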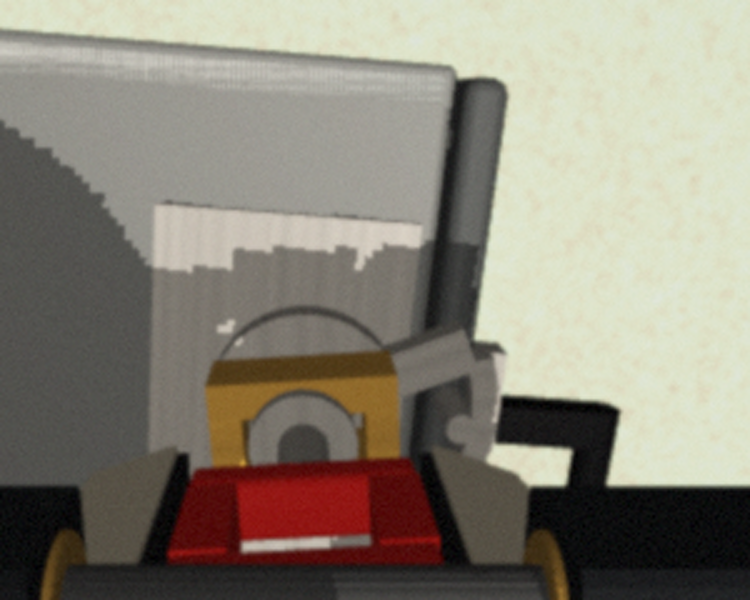

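>>> play_rows(moves=[255, 0, 0, -8, 0, 255, 0, 0, -16, 0, 255, 0, 0, -24, 0, 255, 0, 0, -32, 0, 255, 0, 0, -60, 0, 255, 0, 0, -90, 0, 255, 0, 0, -90, 0])

```text
time: 36.42
tool_pos: [589.9, -258.8, 409.3]
tcp_rot: [-3.132, -0.008, -1.457]
contact_force: [0.3, -0.4, 0.5]
grip_width: 46.3
```

```bash
python3 -c "
from h import *
st();print(bot.get_obs()['moment'])
c=wristc();crop(c,100,0,600,340,1.6,'w28.png')
c=bot.capture('side');crop(c,270,140,420,320,3.3,'s28.png')"
```

```text
36.42 [ 589.9 -258.8  409.3] [-3.132  -0.0076 -1.4572] f [ 0.3 -0.4  0.5] w 46.3 q [-0.53  0.53  0.8  -0.    1.8   2.5 ]
[ 0.13527013 -0.03920086  0.00282479]
```

View pics/s28.png

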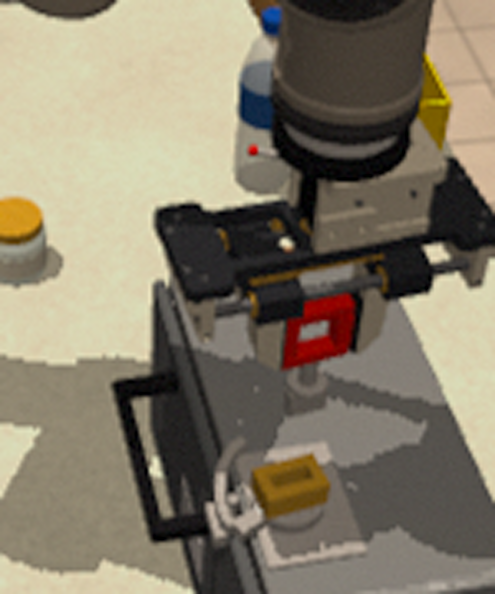

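View pics/w28.png

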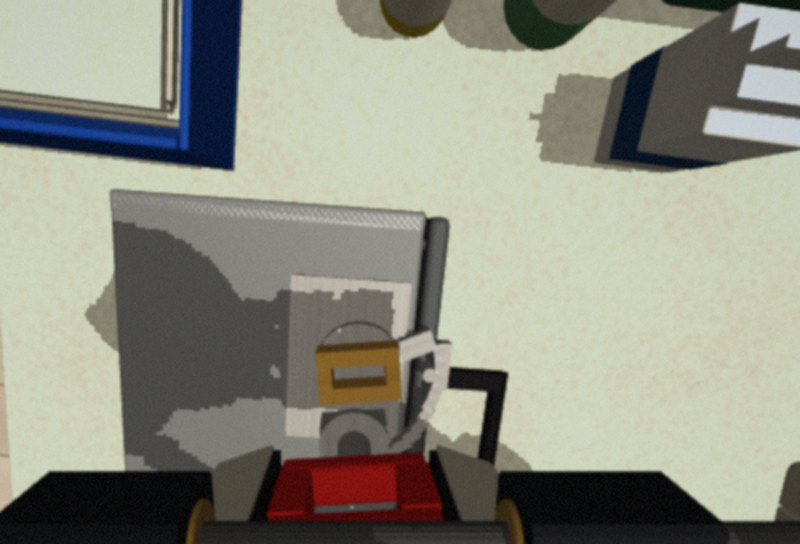

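```bash
python3 -c "
from h import *
go(545,0,400,-.12);go(560,180,340,-.12)"
```

```text
shift -261.8 14.8 3.8 turn -76.6 rows>= 10.7
shift -439.0 -20.5 63.8 turn -76.6 rows>= 10.7
```

>>> play_rows(moves=[255, -32, 2, 0, -6, 255, -64, 4, 0, -12, 255, -96, 6, 0, -18, 255, -128, 8, 0, -24, 255, -160, 10, 0, -30, 255, -192, 12, 0, -36, 255, -225, 14, 0, -42, 255, -262, 15, 0, -48])

```text
time: 37.18
tool_pos: [543.5, 1.4, 400.6]
tcp_rot: [3.14, 0.002, -0.615]
contact_force: [0.4, 0.5, -1.0]
grip_width: 46.3
```

```bash
python3 -c "
from h import *
st();go(560,180,340,-.12)"
```

```text
37.18 [543.5   1.4 400.6] [ 3.1403e+00  1.5000e-03 -6.1500e-01] f [ 0.4  0.5 -1. ] w 46.3 q [-0.14  0.31  1.15 -0.    1.67  2.05]
shift -89.6 -155.4 60.6 turn -28.4 rows>= 4.5
```

>>> play_rows(moves=[255, -18, -31, 0, -5, 255, -36, -62, 0, -10, 255, -54, -93, 20, -15, 255, -72, -124, 40, -20, 255, -90, -155, 60, -25, 255, -90, -155, 60, -28, 255, -90, -155, 60, -28, 255, -90, -155, 60, -28])

```text
time: 37.85
tool_pos: [560.9, 178.8, 341.0]
tcp_rot: [3.141, 0.001, -0.132]
contact_force: [-0.6, -0.1, 0.3]
grip_width: 46.0
```

```bash
python3 -c "
from h import *
st()
c=wristc();crop(c,0,0,640,480,1.2,'w29.png')
for p in [(658,173,192),(717,166,180)]:print(proj(c,p)*1.2)
t=bot.capture('top');crop(t,200,150,450,310,3,'t29.png')"
```

```text
37.85 [560.9 178.8 341. ] [ 3.1406e+00  1.1000e-03 -1.3170e-01] f [-0.6 -0.1  0.3] w 46.0 q [ 0.18  0.42  1.16 -0.    1.57  1.88]
[372.109342   133.15051707]
[370.45230695  34.40601588]
```

View pics/w29.png

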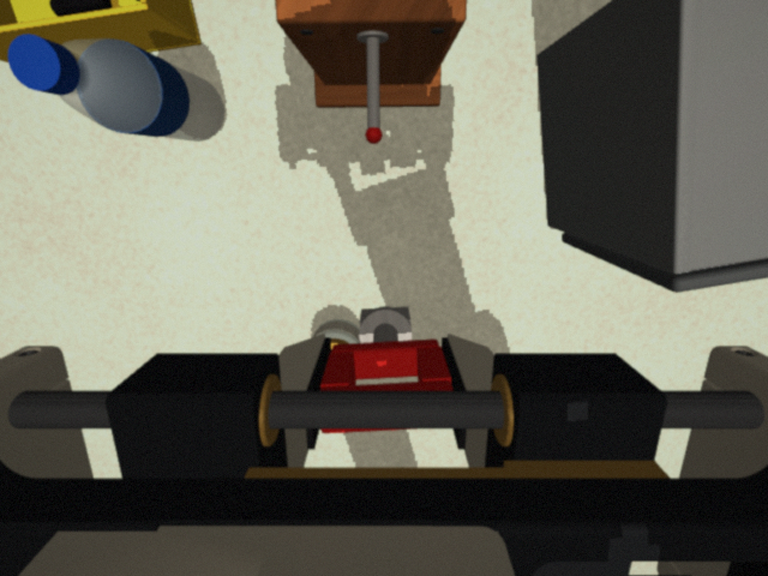

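View pics/t29.png

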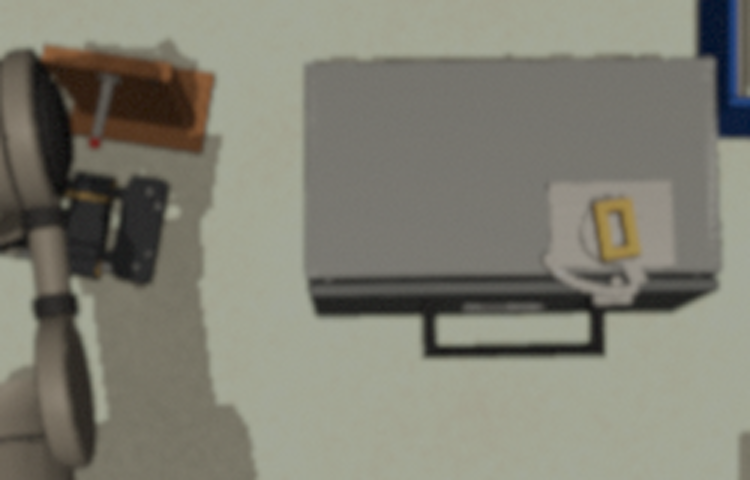

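```bash
python3 -c "
from h import *
st();c=wristc();W=lambda x,y:(x/1.2-.1,y/1.2-.1)
p=onz(c,*W(373.5,134),192.5);print(p);print(onz(c,*W(372,37),180));go(p[0],p[1],196,-.13)"
```

```text
37.95 [561.3 177.9 342.2] [ 3.1414e+00 -8.0000e-04 -1.3330e-01] f [ 0.  -0.2  0.2] w 46.2 q [ 0.18  0.42  1.16 -0.    1.57  1.88]
[658.23626724 171.2603171  192.5       ]
[716.63734588 164.19748823 180.        ]
shift 96.9 -6.4 146.4 turn -0.2 rows>= 4.2
```

>>> play_rows(moves=[255, 0, -7, 30, 0, 255, 0, -7, 60, 0, 255, 0, -7, 90, 0, 255, 0, -7, 120, 0, 255, 0, -7, 140, 0, 255, 0, -7, 145, 0, 255, 0, -7, 145, 0])

```text
time: 38.58
tool_pos: [561.7, 184.8, 196.0]
tcp_rot: [3.141, 0.002, -0.132]
contact_force: [0.3, -0.1, -0.6]
grip_width: 46.2
```

```bash
python3 -c "
from h import *
st()
c=wristc();crop(c,0,0,640,480,1.2,'w30.png')
s=bot.capture('side');crop(s,310,140,420,240,6,'s30.png');print(proj(s,bot.get_obs()['tool_pos']-np.array([0,0,5.7])))"
```

```text
38.58 [561.7 184.8 196. ] [ 3.1408e+00  2.0000e-03 -1.3240e-01] f [ 0.3 -0.1 -0.6] w 46.2 q [ 0.19  0.51  1.41 -0.    1.22  1.89]
[314.9978542  185.37163522]
```

View pics/w30.png

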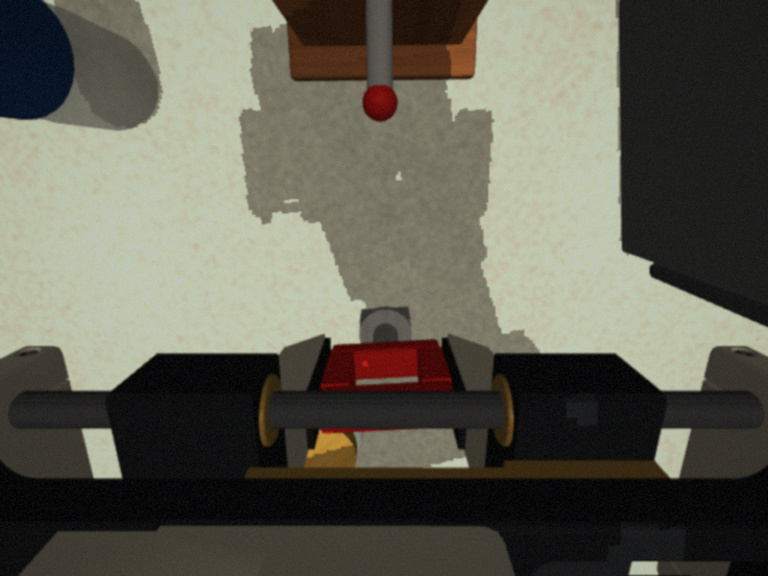

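View pics/s30.png

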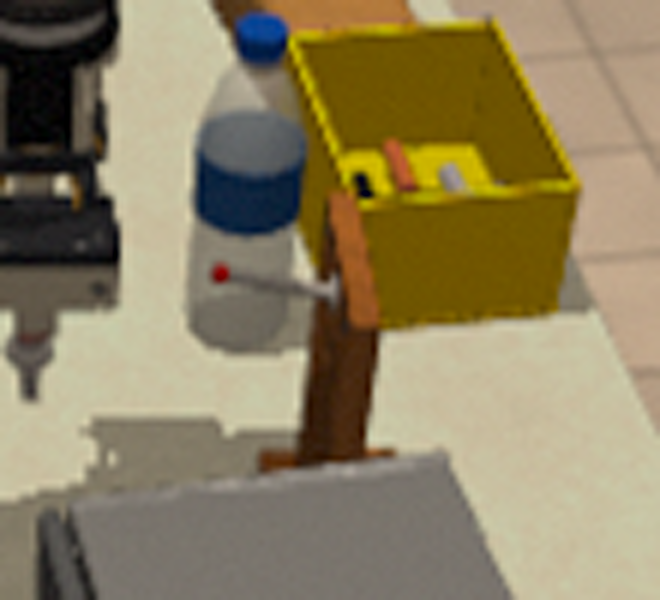

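>>> play_rows(moves=[255, 20, -2, 0, 0, 255, 40, -2, 0, 0, 255, 60, -2, 0, 0, 255, 75, -2, 0, 0, 255, 82, -2, 0, 0, 255, 82, -2, 0, 0, 255, 82, -2, 0, 0])

```text
time: 39.27
tool_pos: [643.5, 177.1, 197.6]
tcp_rot: [-3.141, -0.001, -0.131]
contact_force: [-0.8, -0.5, -0.7]
grip_width: 45.9
```

```bash
python3 -c "
from h import *
st()
c=wristc();crop(c,200,200,460,400,3,'w31.png')
s=bot.capture('side');crop(s,310,140,420,240,6,'s31.png')"
```

```text
39.27 [643.5 177.1 197.6] [-3.1413e+00 -9.0000e-04 -1.3080e-01] f [-0.8 -0.5 -0.7] w 45.9 q [0.15 0.65 1.16 0.   1.33 1.86]
```

View pics/w31.png

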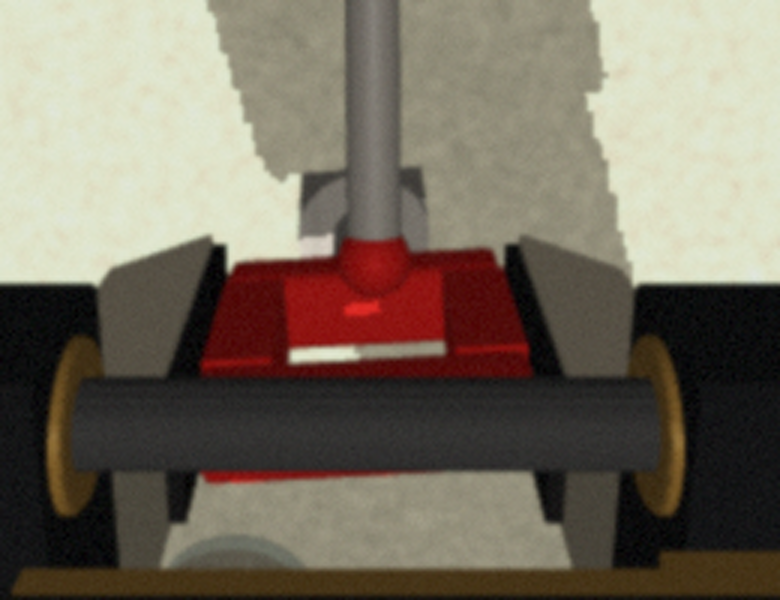

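View pics/s31.png

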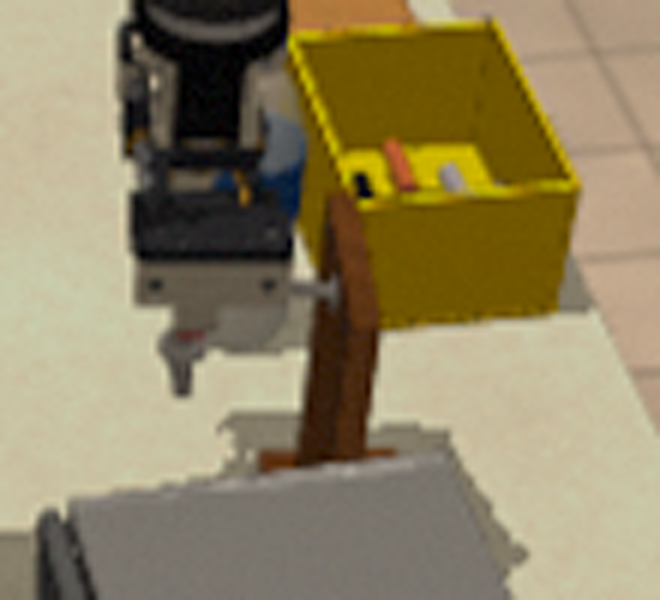

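```bash
python3 -c "
from h import *
from scipy.spatial.transform import Rotation as Ro
k=bot.capture('wrist')
def C(p,r):
    T=np.eye(4);T[:3,:3]=Ro.from_euler('xyz',r).as_matrix();T[:3,3]=p;d=dict(k);d['world_to_cam']=np.linalg.inv(T@k['T_tool_cam']);return d
a=C([561.7,184.8,196.],[3.1408,.002,-.1324]);b=C([643.5,177.1,197.6],[-3.1413,-.0009,-.1308]);e=C([561.3,177.9,342.2],[3.1414,-.0008,-.1333])
pa=(380/1.2,102/1.2);pb=(375/3+200-.3,267/3+200-.3);pe=(373.5/1.2,134/1.2)
print(tri(a,pa,b,pb),tri(e,pe,b,pb),tri(e,pe,a,pa))
# hole corners of key front face: x+7, eye center 5.7 below tcp, +-13
w=-.1308;t=np.array([643.5,177.1,197.6]);X=np.array([np.cos(w),np.sin(w),0]);Y=np.array([np.sin(w),-np.cos(w),0])
for nm,dx,dy,dz in [('bow top far',7,0,23),('bow bot far',7,0,-23),('hole bot far',7,0,-13),('hole bot near',-7,0,-13),('hole top far',7,0,13),('top near',-7,0,23)]:
    print(nm,((proj(b,t+dx*X+dy*Y+np.array([0,0,-5.7+dz]))-200)*3).round())
"
```

```text
(array([656.84474088, 172.22658581, 194.2764541 ]), np.float64(0.06778360315752359)) (array([657.89478583, 171.6306303 , 196.62516851]), np.float64(1.0241740544182478)) (array([659.72211979, 171.8209722 , 171.79234409]), np.float64(0.5273748794142156))
bow top far [352. 382.]
bow bot far [355. 241.]
hole bot far [354. 265.]
hole bot near [355. 342.]
hole top far [353. 344.]
top near [352. 475.]
```

>>> play_rows(moves=[255, 8, 1, 0, 0, 255, 16, 1, 0, 0, 255, 24, 1, 0, 0, 255, 32, 1, 0, 0, 255, 40, 1, 0, 0, 255, 40, 1, 0, 0, 255, 40, 1, 0, 0])

```text
time: 40.0
tool_pos: [682.6, 171.1, 196.7]
tcp_rot: [3.141, 0.0, -0.13]
contact_force: [0.6, -0.1, -0.4]
grip_width: 45.7
```

```bash
python3 -c "
from h import *
st()
c=wristc();crop(c,200,200,460,400,3,'w32.png')
s=bot.capture('side');crop(s,310,140,420,240,6,'s32.png')"
```

```text
40.0 [682.6 171.1 196.7] [ 3.1415e+00  4.0000e-04 -1.3030e-01] f [ 0.6 -0.1 -0.4] w 45.7 q [ 0.14  0.72  1.02 -0.    1.4   1.84]
```

View pics/w32.png

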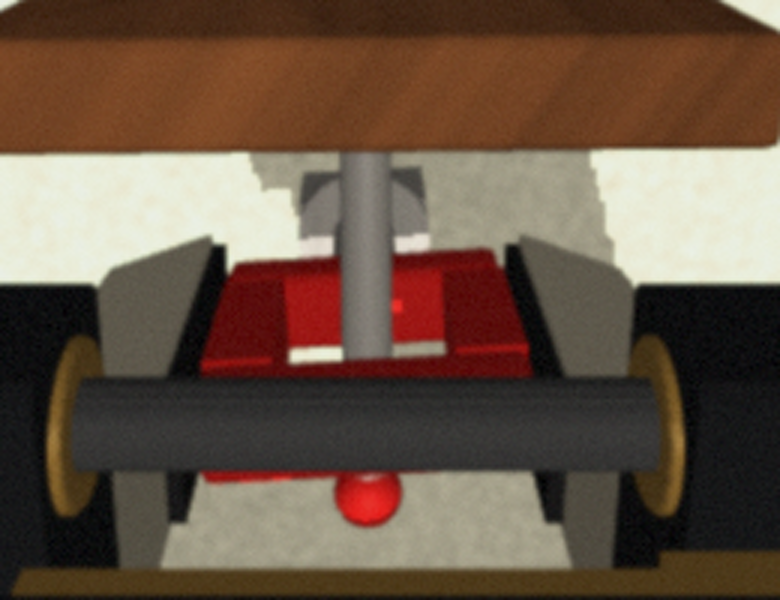

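View pics/s32.png

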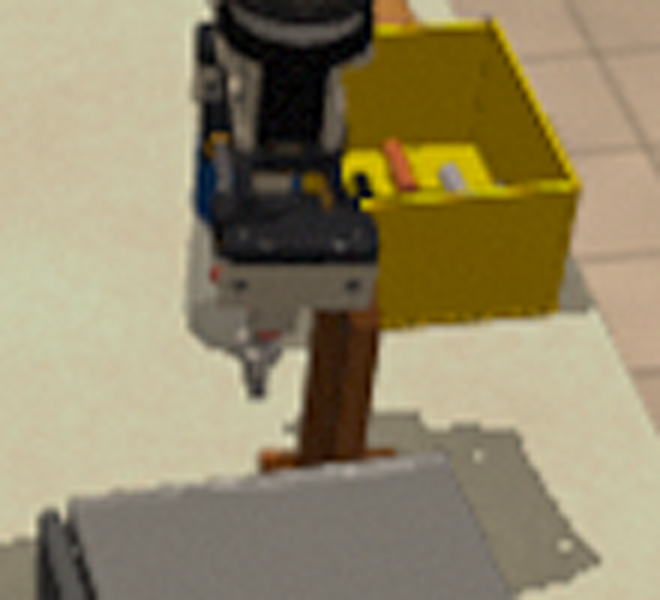

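>>> play_rows(moves=[255, 0, 0, 3, 0, 255, 0, 0, 6, 0, 255, 0, 0, 9, 0, 255, 0, 0, 10, 0, 255, 0, 0, 10, 0])

```text
time: 40.52
tool_pos: [682.8, 171.0, 186.3]
tcp_rot: [3.141, 0.001, -0.13]
contact_force: [-0.0, -0.2, -0.7]
grip_width: 45.9
```

>>> play_rows(moves=[255, 0, 0, 2, 0, 255, 0, 0, 3, 0, 255, 0, 0, 3, 0])

```text
time: 40.77
tool_pos: [683.2, 171.0, 185.4]
tcp_rot: [-3.141, -0.002, -0.13]
contact_force: [-2.2, 0.2, 5.6]
grip_width: 46.2
```

>>> play_rows(moves=[100, 0, 0, -1, 0, 80, 0, 0, -1, 0, 80, 0, 0, -1, 0, 80, 0, 0, -1, 0, 80, 0, 0, -1, 0, 80, 0, 0, -1, 0])

```text
time: 41.27
tool_pos: [683.0, 170.9, 184.5]
tcp_rot: [3.141, 0.0, -0.13]
contact_force: [-0.2, 0.6, 0.7]
grip_width: 62.9
```

```bash
python3 -c "
from h import *
st()
c=wristc();crop(c,200,200,460,400,3,'w33.png')"
```

```text
41.27 [683.  170.9 184.5] [ 3.1414e+00  3.0000e-04 -1.3040e-01] f [-0.2  0.6  0.7] w 62.9 q [ 0.14  0.73  1.04 -0.    1.37  1.84]
```

View pics/w33.png

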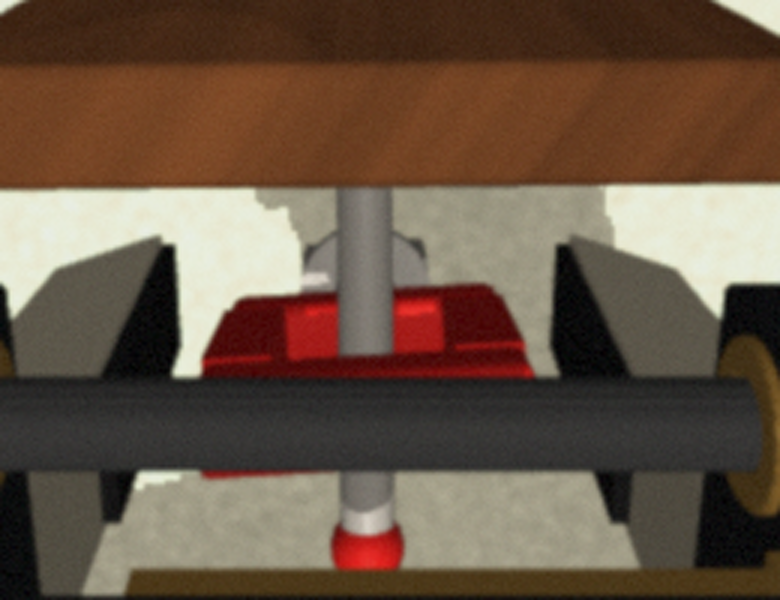

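Key hangs free. Rise straight up.

>>> play_rows(moves=[80, 0, 0, -15, 0, 80, 0, 0, -35, 0, 80, 0, 0, -60, 0, 80, 0, 0, -100, 0, 80, 0, 0, -140, 0, 80, -40, 0, -150, 0, 80, -80, 0, -150, 0, 80, -110, 0, -150, 0])

```text
time: 41.98
tool_pos: [572.5, 185.6, 335.8]
tcp_rot: [-3.141, -0.002, -0.13]
contact_force: [-0.6, -0.5, 0.4]
grip_width: 62.8
```

>>> play_rows(moves=[80, -150, 0, 0, 0, 80, -150, 0, 0, 0, 80, -150, 0, 0, 0, 80, -150, 0, 0, 0, 80, -150, 0, 0, 0, 80, -150, 0, 0, 0, 80, -150, 0, 0, 0, 80, -150, 0, 0, 0])

```text
time: 42.65
tool_pos: [426.4, 204.6, 334.5]
tcp_rot: [3.141, -0.0, -0.131]
contact_force: [0.2, 0.8, -0.2]
grip_width: 63.3
```

```bash
python3 -c "
from h import *
st()
s=bot.capture('side');crop(s,230,130,440,310,3.5,'s34.png')
c=s['color'][:,:,::-1];a=cv2.imread('pics/side0.png')
cv2.imwrite('pics/cmp2.png',np.hstack([cv2.resize(i[240:340,290:380],None,fx=4.4,fy=4.4,interpolation=cv2.INTER_CUBIC) for i in (a,c)]))
t=bot.capture('top');crop(t,130,150,450,310,2.5,'t34.png')"
```

```text
42.65 [426.4 204.6 334.5] [ 3.1415e+00 -2.0000e-04 -1.3110e-01] f [ 0.2  0.8 -0.2] w 63.3 q [ 0.29  0.19  1.5  -0.    1.46  1.99]
```

View pics/s34.png

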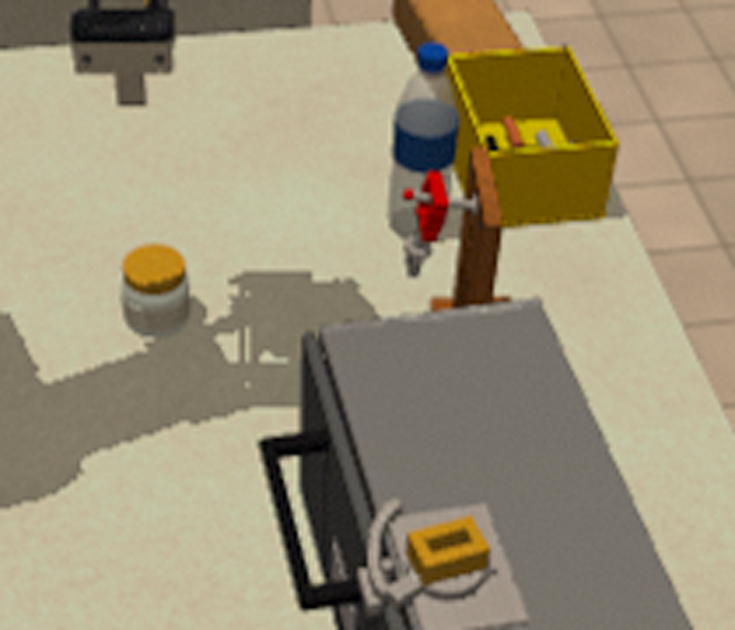

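View pics/t34.png

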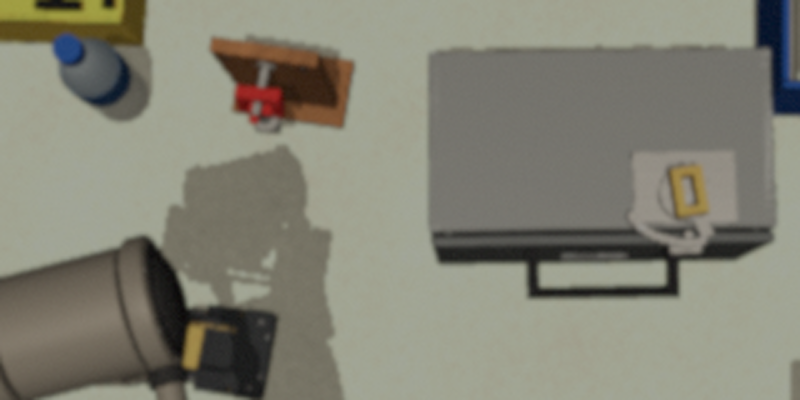

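View pics/cmp2.png

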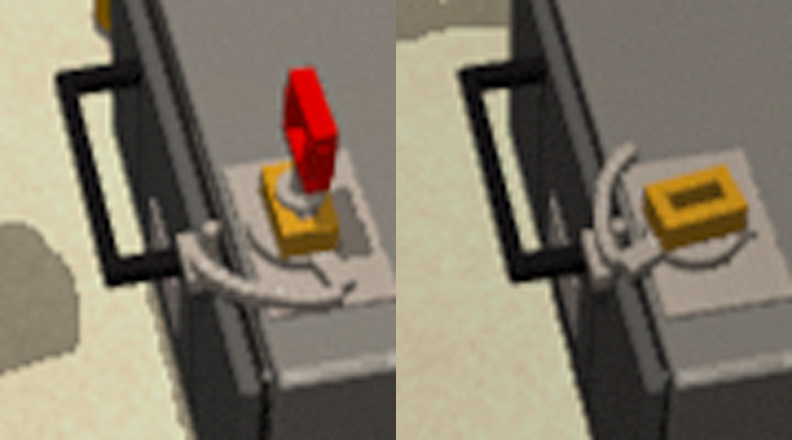

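```bash
python3 -c "
from h import *
s=bot.capture('side');t=bot.capture('top');crop(s,330,160,390,230,8,'s35.png');crop(t,215,165,265,215,10,'t35.png');st()
T=lambda x,y:(x/2.5+130-.3,y/2.5+150-.3)
S=lambda x,y:(x/3.5+230-.4,y/3.5+130-.4)
e=np.array([688,167.5,178.])
for p in (e,e-[0,0,73],e-[0,0,23],e+[0,0,23]): print(p,(proj(s,p)-[330,160])*8,(proj(t,p)-[215,165])*10)"
```

```text
42.85 [426.  204.5 334.2] [ 3.1411e+00  8.0000e-04 -1.3120e-01] f [-0.3  0.4 -0.1] w 63.3 q [ 0.29  0.19  1.5  -0.    1.46  1.99]
[688.  167.5 178. ] [204.81508072 233.63414673] [201.95022377 218.41103183]
[688.  167.5 105. ] [189.84236341 374.90692143] [245.79758469 280.82421814]
[688.  167.5 155. ] [199.97517995 279.30028715] [216.26470764 238.78654657]
[688.  167.5 201. ] [209.7734068  186.85062255] [187.14313538 197.33433424]
```

View pics/s35.png

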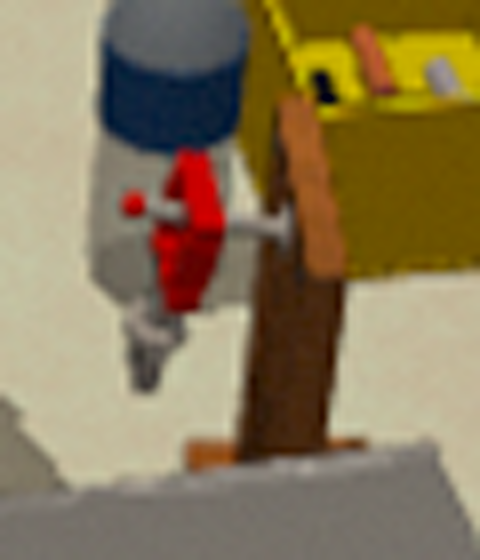

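View pics/t35.png

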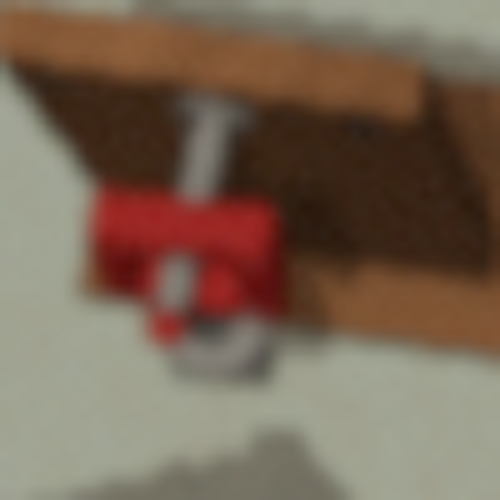

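>>> play_rows(moves=[80, 0, 0, 0, 0, 80, 0, 0, 0, 0, 80, 0, 0, 0, 0, 80, 0, 0, 0, 0])

```text
time: 43.18
tool_pos: [425.3, 204.8, 334.7]
tcp_rot: [3.141, 0.0, -0.13]
contact_force: [0.1, -0.2, 0.8]
grip_width: 62.3
```

```bash
python3 -c "
from h import *
st();a=bot.capture('side')['color'].astype(int)
b=cv2.resize(cv2.imread('pics/s34.png')[:,:,::-1],(210,180),interpolation=cv2.INTER_AREA).astype(int)
print(np.abs(a[130:310,230:440]-b)[20:90,100:150].mean())
bot.close_job()"
```

```text
43.18 [425.3 204.8 334.7] [ 3.1415e+00  1.0000e-04 -1.3050e-01] f [ 0.1 -0.2  0.8] w 62.3 q [ 0.29  0.19  1.5  -0.    1.46  1.99]
1.9393333333333334
the job is handed in; nothing more can be done
```

The job is done and handed in at 43 s of the 210 s allowed; the hand-in reports no verdict. I hooked the bin open and put the four metal empties that were there into it: the red and blue cans and both tins. The green can was absent. Then I pushed the bin shut, turned the key clockwise, took it out and hung it on the peg.

These last checks are estimates from the camera images:
- **Empties:** all four lay side by side in the bucket before I shut it. I could not see inside afterwards.
- **Cam:** turned to about 1.43–1.45 rad, past the 1.2 needed.
- **Bin front:** the handle bar moved in about 3–4 mm as the cam turned, which puts the tilt at about 0.005–0.01 rad. The limit is 0.013, so this is close to what the images can resolve.
- **Key:** threaded on the peg about 28 mm from the board and still between pictures. It leans about 0.16–0.2 rad along the sloping peg, against a limit of 0.35.
- **Bystanders and arm:** the jar and PET bottle stand where they were. The wine bottle, carton and soap looked in place in the last wrist pictures that showed them, but I made no final comparison for those three. The arm was clear of everything.

Two things did not go as planned. The pull to open the bin peaked at about 51 N on the fingers before I eased off. The yellow tin tipped over in the grip, apparently on the panel, but still fell into place.

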